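# Pack the stitching kit into its foam-lined tower

## Robot

A 6-joint arm with a two-finger parallel gripper is mounted at the origin on the work surface; the furniture and walls round the work are solid. World frame = base frame: x ahead of the robot, y to its left, z up, the work surface at z = 0. Lengths are in m, angles in degrees, forces in N, time in s.
With the tool pointing down it reaches from about 0.325 to 0.775 m from the base axis. Payload 9.3 kg.
Tool frame: the origin (TCP) lies at the very end of the fingers, on their centre line; the grasp point (between the pads) lies 19 mm behind it; z points along the fingers, y is the line along which they close (so a half turn about z gives the same grasp; the last joint's range is limited). The gripper opens to 85 mm and grips with 20 to 120 N. Pads are 22 mm wide; open, the fingers measure 114 mm over their backs; the gripper's body (76 mm by 85 mm) begins 54 mm behind the grasp point. The pads swing forward as they close: fully open they stand 13 mm farther back than shut.
Start: joints at [62.647, 14.817, 1.232, 76.415, 0, 81.257], TCP at [0.176, 0.521, 0.231] pointing down, gripper open.
Joint ranges: [-174.27, 174.27], [-52.1, 104.24], [-59.71, 78.15], [-110.17, 111.67], [-87.03, 83.33], [-180, 180]. Speed limits (degrees/s): [127.2, 127.2, 159.86, 180, 180, 180].

## Interface

Orientations are given as a 3x3 rotation matrix whose columns are the frame's x, y, z axes.
In Python, from station import manip, vision, job gives the robot as it stands.
- The arm moves only by the tool servo_tool, never from a script. Its argument "increments" is a list of rows, each an object of numbers: "dx", "dy", "dz": the shift along the tool's x, y, z in mm; "twist": the turn about the tool's z in rad; "hand": the closure, from 0 (fully open) to 1 (shut). A call has 1 to 10 rows; each row shifts and turns the commanded pose from where the row before left it, along the tool's axes as they then stand; what a row does not reach is not made up. A row lasts 1/12 s, in which the tool goes at most 41.7 mm and 7.16 degrees, less where a joint would pass 70% of its speed; a pose out of reach is approached as far as the arm can. A call is refused whole if a number of a shift passes 41.7 or a number of a turn 0.125, either way. A call with a gripper value outside its range is refused whole. The fingers move at their own pace and stop on an object; the grip force is fixed at half the most. Time passes only in rows, so rows that do not move let the fingers close. It gives the time, the measured TCP pose, the force, the opening and the grip force at its end, in the units of the state.
- manip.get_obs(): the state, without advancing time (a new reading comes with each control period).
- vision.get_image(name): name is "side" or "top"; returns a dict with "image" (480x640x3 uint8, red, green, blue), "fx", "fy", "cx", "cy" (pixels), "R" (3x3) and "t" (3): a world point X has camera coordinates R X + t. Camera axes: x right, y down, z forward; pixel columns grow to the right and rows downward; lengths in m; the calibration is good to about 2 mm. A picture is of the moment at which its call begins. There is no depth.
- job.job_done(): hands the job in; it is judged then, once.
The state is a dict: "clock": time; "q": joint angles; "qd": joint speeds; "effort": joint torques, N m; "tool_pos": TCP position; "tool_rot": TCP orientation; "contact_force": force on the tool from outside, world axes, zero at the start; "moment": the same for the moment, N m; "width": opening from 0.0 (shut) to 1.0 (fully open); "gripper_force": force on a finger pad.
Only numpy, scipy, OpenCV 4.12 (cv2) and the standard library are available. Lean on these libraries where they do the work, as an engineer would, in place of code of your own. Each camera call takes 0.05 s, during which the arm holds its last target. There are 200 camera calls.

## Task

Pack the stitching kit, finishing each step before the next: press the cork sanding block all the way down into the foam cutout of the low base box, then set the tray over the base so that it sits down level on it all round. Then put the beeswax block flat into the tray's rectangular cutout, and last the thread spool, standing, into the round cutout, each down on the floor of its cutout.

Things in the scene. Friction and masses are not known exactly. Their poses are not given: they have to be found in the camera images.
- base: Low open wooden box lined with dark foam, 100 (x) x 60 (y) x 24 mm high, fixed. Origin: centre of its underside, on the bench; x along its long side. Flat rim at z = 24 mm. The tray goes over it either way round, long sides parallel; seated, the tray's ledges rest on this rim, its origin is 16 mm above this origin and its top 61 mm above the bench.
- base_cutout (a point): Centre of the floor of the base's foam cutout, 10 mm above the base's underside; axes as the base. Cutout 76 (x) x 43 (y) mm; its walls flare outward 3 mm in the upper 6 mm. A springy sloping foam lip on each long side, 6 to 13 mm below the rim, narrows to 0.8 mm less than the block needs: push the block down the last 8 mm with 3 to 10 N, or press on its top once released; it then stays.
- tray: Loose wooden tray like a stepped hollow lid, 0.22 kg: skirt 114 (x) x 74 (y) mm (inside 108 x 68), 27 mm high, open below; on it a box 112 x 56 mm from 27 to 45 mm height, filled with foam with a rectangular and a round cutout. Origin: centre of the skirt's underside, x along the long side. Grasp the upper box across its 56 mm (y). When seated the skirt reaches 8 mm below the base's rim.
- tray_rect (a point): Centre of the floor of the tray's rectangular cutout, 35 mm above the tray's underside (10 mm below its top), at x = -24.5 mm of the tray. Axes as the tray. The cutout is 50.5 mm along x and 38 mm along y, its upper 5 mm flare outward by 3 mm.
- tray_round (a point): Centre of the floor of the tray's round cutout, 35 mm above the tray's underside (10 mm below its top), at x = +28.3 mm of the tray. Diameter 40 mm, its upper 5 mm flare outward by 3 mm.
- block: Loose cork sanding block, brown, 38 (x) x 70 (y) x 26 mm high, lying flat, long side along its y, 0.07 kg. Origin 1.5 mm below the centre of its underside; its top is 27.5 mm above the origin. Grasp across its 38 mm. It fits the base's cutout either way round with its y along the base's x; seated, its underside is on the cutout's floor and its top 12 mm above the base's rim.
- wax: Loose yellow beeswax block with grooves on top, 32 (x) x 44 (y) x 18 mm high, lying flat, long side along its y, 0.05 kg. Origin: centre of its underside. Grasp across its 32 mm. It fits the tray's rectangular cutout either way round with its y along the tray's x; seated, 8 mm of it stand above the tray's top.
- spool_foot (a point): Foot of the loose thread spool, standing upright on the bench, pale thread on a wooden reel: this point is the centre of its underside, z up along its axis. Flanges 35 mm in diameter, 45 mm high, 0.06 kg; a soft thread end lies beside it and does not matter. Grasp it round the winding from above. Any yaw fits the round cutout.
- spool: The same thread spool; this is the origin of its model, at its underside but 13 mm off its axis: the axis is at x = -2.5 mm, y = +13 mm of this frame.
There are look-alikes about, which are no part of the job. Of the things that look like the block, the smaller one is meant.

How it is judged (in metres and radians):
On the way, in this order (a step that is already met when the one before it is completed fails the run):
1. the sanding block is pressed down into the base's foam cutout (horizontal distance between block and base_cutout below 0.007 m and z of block in the frame of base below 0.0115 m and angle between the y axis of block and the x axis of base, either way round below 0.12 rad and angle between block's own z axis and vertical below 0.09 rad), for 0.2 s.
2. the tray sits level on the base, over the sanding block (all of step 1 and horizontal distance between tray and base below 0.01 m and z of tray in the frame of base below 0.019 m and angle between the x axis of tray and the x axis of base, either way round below 0.15 rad and angle between tray's own z axis and vertical below 0.06 rad), for 0.2 s.
3. the beeswax lies in the tray's rectangular cutout, the tray on the base (horizontal distance between tray and base below 0.01 m and z of tray in the frame of base below 0.019 m and angle between the x axis of tray and the x axis of base, either way round below 0.15 rad and angle between tray's own z axis and vertical below 0.06 rad and horizontal distance between wax and tray_rect below 0.007 m and z of wax in the frame of tray below 0.038 m and angle between wax's own z axis and vertical below 0.1 rad), for 0.2 s.
4. the spool stands in the tray's round cutout (all of step 3 and horizontal distance between spool_foot and tray_round below 0.007 m and z of spool_foot in the frame of tray below 0.038 m and angle between spool's own z axis and vertical below 0.1 rad), for 0.2 s.
At the end, for the whole second after the job is handed in: The sanding block is seated in the base (within 7 mm, 3 mm of the floor), the tray rests level on the base (within 10 mm, 3 mm high), wax in the rectangular and spool upright in the round cutout (within 7 mm, 3 mm of the floor), all released and at rest (all of step 1 and all of step 4 and linear speed of each of block, tray, wax, spool below 0.02 m/s); the robot touches nothing.
It also fails if it takes over 112 s, if anything falls off the work surface, if the arm or the gripper's body presses on something with over 40 N, if the wrist force passes 120 N, or if a joint passes its speed limit or range.

## Working session

There is one attempt and no reset: what is moved stays moved. The work goes in short steps, Python scripts to look and compute and a tool call to move; the robot and the scene stay as the last step left them, time stands still between calls to the robot, and variables do not carry over. Pictures are saved under pics/ and viewed, at most 14 in all, crops included, and the job is handed in when it is done.

Besides the shell and the picture viewer there is one more tool, called after "Request:" as name(argument=value, ...), one argument or row to a line, values as JSON. servo_tool: Moves the arm, as the interface text tells. Its arguments: {"type":"object","properties":{"increments":{"type":"array","items":{"type":"object","properties":{"dx":{"type":"number"},"dy":{"type":"number"},"dz":{"type":"number"},"twist":{"type":"number"},"hand":{"type":"number"}}}}},"required":["increments"]}

```bash
ls; mkdir -p pics
python3 - <<'E'
from station import manip, vision, job
import cv2,pickle
for n in ("top","side"):
    d=vision.get_image(n); cv2.imwrite(f"pics/{n}0.png",d["image"][:,:,::-1]); pickle.dump(d,open(f"{n}0.pkl","wb"))
    print(n,d["fx"],d["fy"],d["cx"],d["cy"],d["R"],d["t"])
print(manip.get_obs())
E
```

```text
pics
top 532.0622603694071 532.0622603694071 323.0998298421803 241.66747486350715 [[-0.02713578 -0.99956296 -0.01172727]
 [-0.99147595  0.02840807 -0.12715509]
 [ 0.12743267  0.00817686 -0.99181352]] [-0.02101546  0.45979895  1.02594919]
side 471.6359878789901 471.6359878789901 319.64473530543194 233.56530232763438 [[-0.99863112 -0.0485958   0.01934794]
 [-0.03892803  0.44344373 -0.89545646]
 [ 0.0349357  -0.89498386 -0.44472845]] [0.44181622 0.08477514 1.06829899]
{'clock': 0.1, 'q': array([ 6.26471011e+01,  1.48484471e+01,  1.19509245e+00,  7.64148860e+01,
       -6.92542600e-04,  8.12587489e+01]), 'qd': array([-0.0137278 , -0.07384539,  0.16713085, -0.0011468 , -0.04772475,
        0.05995985]), 'effort': array([ 4.65916164e-03, -5.56691408e+01,  3.45070982e+01,  1.16036029e-02,
       -1.66938221e-04, -3.95807410e-05]), 'tool_pos': array([0.17541221, 0.52102752, 0.23072475]), 'tool_rot': array([[-9.47703505e-01,  3.19151653e-01, -5.36504317e-04],
       [ 3.19152060e-01,  9.47702924e-01, -1.06341431e-03],
       [ 1.69056275e-04, -1.17902793e-03, -9.99999291e-01]]), 'contact_force': array([ 0.03684633,  0.10345878, -0.80748052]), 'moment': array([-0.04365564, -0.00569517,  0.01088535]), 'gripper_force': 0.0, 'width': 0.9991735895333776}
```

View pics/top0.png

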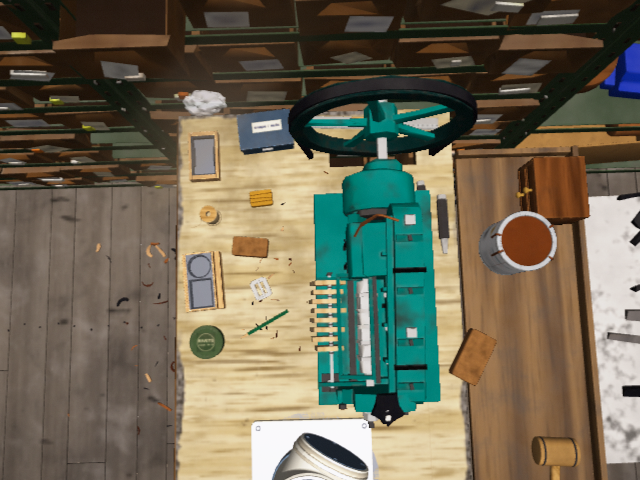

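View pics/side0.png

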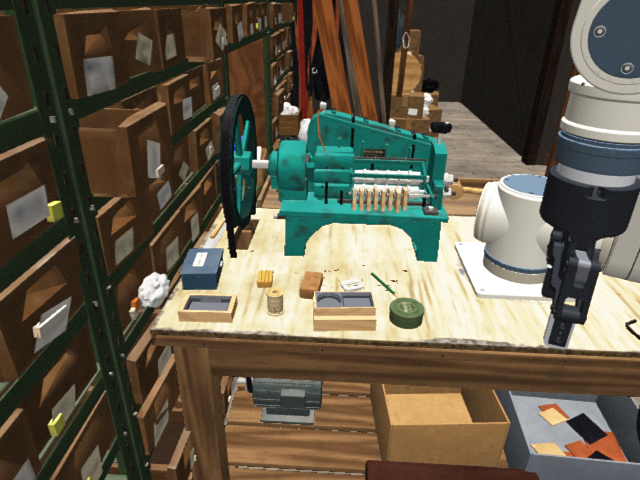

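The top view shows the base at about (205,157), wax (261,198), spool (209,214), block (250,246), tray (203,280, round cutout toward +x) and the tin (207,341). The larger block lookalike is at (473,356). I'll enlarge these next.

Run:
```python
import cv2,pickle
t=pickle.load(open("top0.pkl","rb"))["image"][:,:,::-1]; s=pickle.load(open("side0.pkl","rb"))["image"][:,:,::-1]
cv2.imwrite("pics/tc1.png",cv2.resize(t[125:225,175:295],None,fx=6,fy=6,interpolation=cv2.INTER_CUBIC)[:600])
cv2.imwrite("pics/tc2.png",cv2.resize(t[225:325,175:295],None,fx=6,fy=6,interpolation=cv2.INTER_CUBIC)[:600])
```

```text
(no output)
```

View pics/tc1.png

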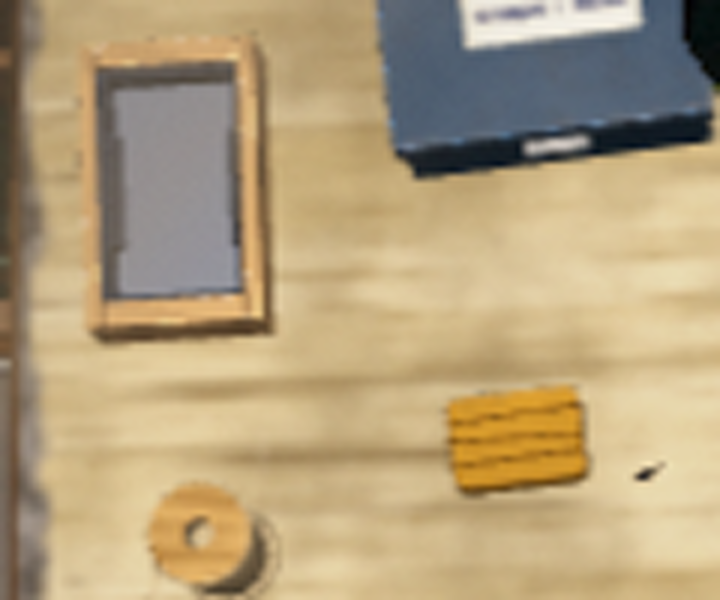

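View pics/tc2.png

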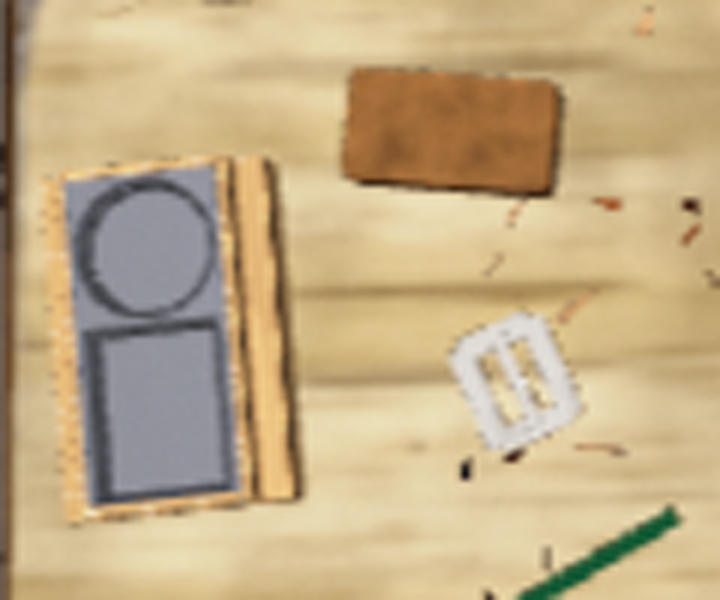

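```bash
cat > h.py <<'E'
import numpy as np,cv2,pickle
from scipy.optimize import least_squares
T=pickle.load(open("top0.pkl","rb")); S=pickle.load(open("side0.pkl","rb"))
def proj(d,X):
    c=np.asarray(X)@d["R"].T+d["t"]; return np.c_[d["fx"]*c[:,0]/c[:,2]+d["cx"],d["fy"]*c[:,1]/c[:,2]+d["cy"]]
def back(d,p,z):
    C=-d["R"].T@d["t"]; v=d["R"].T@[(p[0]-d["cx"])/d["fx"],(p[1]-d["cy"])/d["fy"],1]
    return C+v*(z-C[2])/v[2]
def rect(p,lx,ly,z):
    x,y,a=p; c,s=np.cos(a),np.sin(a)
    q=np.array([[1,1],[1,-1],[-1,-1],[-1,1]])*[lx/2,ly/2]
    return np.c_[q@np.array([[c,s],[-s,c]])+[x,y],np.full(4,z)]
def fit(d,pix,lx,ly,z,a0=0):  # pix order: +x+y(TL), +x-y(TR), -x-y, -x+y
    c=np.mean([back(d,p,z) for p in pix],0)
    r=least_squares(lambda p:(proj(d,rect(p,lx,ly,z))-pix).ravel(),[c[0],c[1],a0]); return r.x,np.sqrt(np.mean(r.fun**2))
E
python3 - <<'E'
from h import *
def un(l,x0,y0): return (np.array(l)+.5)/6-.5+[x0,y0]
A=lambda l:un(l,175,125); B=lambda l:un(l,175,225)
print("C",-T["R"].T@T["t"])
obj={"base":(A([(82,43),(246,36),(256,318),(95,328)]),.1,.06,.024),
"tray":(B([(42,180),(222,157),(250,497),(70,520)]),.112,.056,.045),
"block":(B([(350,66),(560,82),(551,192),(343,178)]),.038,.070,.026),
"wax":(A([(447,400),(577,385),(587,478),(462,492)]),.032,.044,.018)}
ims={"A":cv2.resize(T["image"][125:225,175:295,::-1],None,fx=6,fy=6,interpolation=3),"B":cv2.resize(T["image"][225:325,175:295,::-1],None,fx=6,fy=6,interpolation=3)}
sd=cv2.resize(S["image"][250:340,150:410,::-1],None,fx=3,fy=3,interpolation=3)
def draw(im,pts,x0,y0,f): cv2.polylines(im,[np.round((pts-[x0,y0]+.5)*f-.5).astype(int)],True,(0,0,255),1)
for n,(p,lx,ly,z) in obj.items():
    r,e=fit(T,p,lx,ly,z); print(n,np.round(r[:2]*1e3,1),np.degrees(r[2]).round(2),"px",e.round(2))
    for rr in ([(lx,ly,z),(lx,ly,0)] if n!="tray" else [(lx,ly,z),(lx,ly,.027),(.114,.074,.027),(.114,.074,0)]):
        P=rect(r,*rr)
        if n in("base","wax"): draw(ims["A"],proj(T,P),175,125,6)
        else: draw(ims["B"],proj(T,P),175,225,6)
        draw(sd,proj(S,P),150,250,3)
c=A([(202,535)])[0]; q=back(T,c,.045); print("spool",q)
th=np.linspace(0,6.28,30)
for z in(.045,0):
    P=np.c_[q[0]+.0175*np.cos(th),q[1]+.0175*np.sin(th),th*0+z]
    draw(ims["A"],proj(T,P),175,125,6); draw(sd,proj(S,P),150,250,3)
cv2.imwrite("pics/ov.png",np.hstack([cv2.resize(ims[k],(400,333),interpolation=3) for k in"AB"])); cv2.imwrite("pics/ovs.png",sd)
v=np.vstack([np.hstack([cv2.resize(ims[k],(400,333),interpolation=3) for k in"AB"]),cv2.resize(sd,(771,267)) if 0 else np.pad(cv2.resize(sd,(771,267)),((0,0),(0,29),(0,0)))])
cv2.imwrite("pics/ovall.png",v)
E
```

```text
C [ 0.32456988 -0.04245732  1.0757696 ]
base [645.8 206.7] 2.08 px 0.83
tray [387.4 209. ] 5.07 px 0.57
block [454.7 112.4] -5.51 px 0.23
wax [554.   89.9] 5.6 px 0.25
spool [0.51896559 0.19089514 0.045     ]
```

View pics/ovall.png

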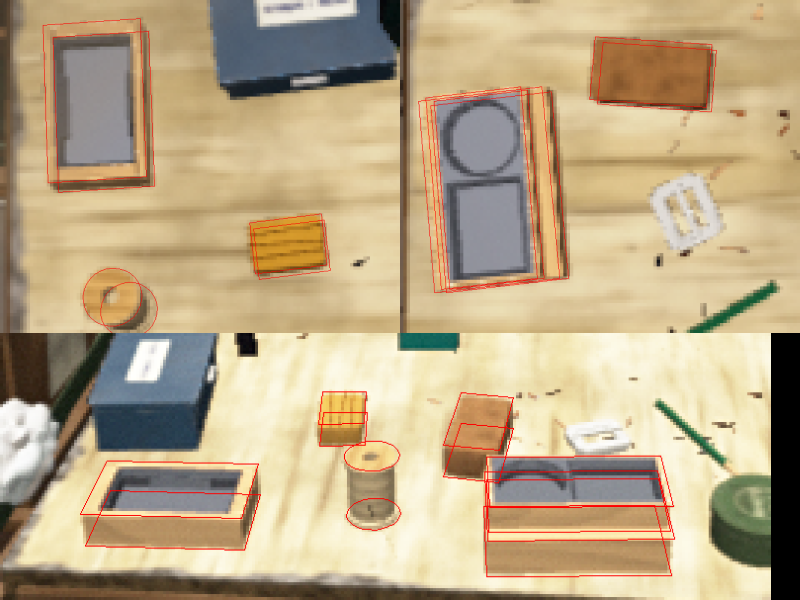

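Overlays fit well in both views: base, wax, spool, block and tray wireframes lie on their objects within about 1–2 mm. Now I'll move toward the block.

```bash
cat > g.py <<'E'
import sys,numpy as np
from station import manip
# usage: g.py x y z(mm) yaw(deg of tool y) : totals in tool axes, translate-first then twist
x,y,z,yaw=map(float,sys.argv[1:5]); o=manip.get_obs(); R=o["tool_rot"]; p=o["tool_pos"]*1e3
d=np.array([x,y,z])-p; cy=np.degrees(np.arctan2(R[1,1],R[0,1])); tw=-np.radians((yaw-cy+180)%360-180)
a=np.radians(yaw); yv=np.array([np.cos(a),np.sin(a),0]); zv=np.array([0,0,-1]); R2=np.c_[np.cross(yv,zv),yv,zv]
print("t",round(o["clock"],2),"pos",p.round(1),"yaw",cy.round(2),"tilt",np.degrees(np.arccos(-R[2,2])).round(2),"F",o["contact_force"].round(1),"w",round(o["width"],3),"gf",round(o["gripper_force"],1))
print("shift first",(R.T@d).round(1),"twist",tw.round(3),"| twist first, then shift",(R2.T@d).round(1),"q6",o["q"][5].round(0))
E
echo
```

```text
(no output)
```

Request:
servo_tool(
  increments=[
    {"dx": -32,"dy": -24},
    {"dx": -32,"dy": -24},
    {"dx": -32,"dy": -24},
    {"dx": -32,"dy": -24},
    {"dx": -32,"dy": -24},
    {"dx": -32,"dy": -24},
    {"dx": -32,"dy": -24},
    {"dx": -32,"dy": -24},
    {"dx": -32,"dy": -24},
    {"dx": -32,"dy": -24},
  ],
)

```text
invalid input at $.increments[0]: expected keys dx, dy, dz, twist, hand
```

Request:
servo_tool(
  increments=[
    {"dx": -25,"dy": -20},
    {"dx": -25,"dy": -20},
    {"dx": -25,"dy": -19},
    {"twist": 0.12},
    {"twist": 0.12},
    {"twist": 0.12},
    {"twist": 0.12},
    {"twist": 0.12},
    {"twist": 0.12},
    {"twist": 0.12},
  ],
)

```text
invalid input at $.increments[0]: expected keys dx, dy, dz, twist, hand
```

Request:
servo_tool(
  increments=[
    {"twist": 0.12},
    {"twist": 0.12},
    {"twist": 0.12},
    {"twist": 0.12},
    {"twist": 0.02},
    {"dz": 0},
  ],
)

```text
invalid input at $.increments[0]: expected keys dx, dy, dz, twist, hand
```

```bash
python3 g.py 454.7 112.4 60 -5.5
```

```text
t 0.1 pos [175.4 521.  230.7] yaw 71.39 tilt 0.07 F [ 0.   0.1 -0.8] w 0.999 gf 0.0
shift first [-395.1 -297.9  171. ] twist 1.342 | twist first, then shift [-380.   317.2  170.7] q6 81.0
```

Request:
servo_tool(
  increments=[
    {"dx": -32,"dy": -24,"dz": 0,"twist": 0,"hand": 0},
    {"dx": -32,"dy": -24,"dz": 0,"twist": 0,"hand": 0},
    {"dx": -32,"dy": -24,"dz": 0,"twist": 0,"hand": 0},
    {"dx": -32,"dy": -24,"dz": 0,"twist": 0,"hand": 0},
    {"dx": -32,"dy": -24,"dz": 0,"twist": 0,"hand": 0},
    {"dx": -32,"dy": -24,"dz": 0,"twist": 0,"hand": 0},
    {"dx": -32,"dy": -24,"dz": 0,"twist": 0,"hand": 0},
    {"dx": -32,"dy": -24,"dz": 0,"twist": 0,"hand": 0},
    {"dx": -32,"dy": -24,"dz": 0,"twist": 0,"hand": 0},
    {"dx": -32,"dy": -24,"dz": 0,"twist": 0,"hand": 0},
  ],
)

```text
clock: 0.93
tool_pos: [0.4027, 0.1898, 0.2312]
tool_rot: [[-0.948, 0.319, -0.0], [0.319, 0.948, 0.0], [0.0, 0.0, -1.0]]
contact_force: [0.4, 0.6, -0.2]
width: 1.001
gripper_force: 0.0
```

Request:
servo_tool(
  increments=[
    {"dx": -25,"dy": -19,"dz": 0,"twist": 0,"hand": 0},
    {"dx": -25,"dy": -19,"dz": 0,"twist": 0,"hand": 0},
    {"dx": -25,"dy": -20,"dz": 0,"twist": 0,"hand": 0},
    {"dx": 0,"dy": 0,"dz": 15,"twist": 0.12,"hand": 0},
    {"dx": 0,"dy": 0,"dz": 15,"twist": 0.12,"hand": 0},
    {"dx": 0,"dy": 0,"dz": 15,"twist": 0.12,"hand": 0},
    {"dx": 0,"dy": 0,"dz": 15,"twist": 0.12,"hand": 0},
    {"dx": 0,"dy": 0,"dz": 15,"twist": 0.12,"hand": 0},
    {"dx": 0,"dy": 0,"dz": 15,"twist": 0.12,"hand": 0},
    {"dx": 0,"dy": 0,"dz": 15,"twist": 0.12,"hand": 0},
  ],
)

```text
clock: 1.77
tool_pos: [0.4545, 0.1127, 0.1253]
tool_rot: [[-0.389, 0.921, -0.001], [0.921, 0.389, -0.0], [0.0, -0.001, -1.0]]
contact_force: [-0.9, 0.6, 0.3]
width: 1.002
gripper_force: 0.0
```

Request:
servo_tool(
  increments=[
    {"dx": 0,"dy": 0,"dz": 15,"twist": 0.12,"hand": 0},
    {"dx": 0,"dy": 0,"dz": 15,"twist": 0.12,"hand": 0},
    {"dx": 0,"dy": 0,"dz": 15,"twist": 0.12,"hand": 0},
    {"dx": 0,"dy": 0,"dz": 15,"twist": 0.12,"hand": 0},
    {"dx": 0,"dy": 0,"dz": 0,"twist": 0.02,"hand": 0},
    {"dx": 0,"dy": 0,"dz": 0,"twist": 0,"hand": 0},
    {"dx": 0,"dy": 0,"dz": 0,"twist": 0,"hand": 0},
  ],
)

```text
clock: 2.35
tool_pos: [0.4551, 0.1128, 0.0669]
tool_rot: [[0.09, 0.996, 0.0], [0.996, -0.09, 0.0], [0.0, 0.0, -1.0]]
contact_force: [0.5, 1.7, 0.5]
width: 1.0
gripper_force: 0.0
```

```bash
python3 g.py 454.7 112.4 14 -5.5
python3 - <<'E'
from station import vision
import cv2,numpy as np
a=vision.get_image("top")["image"][170:320,190:390,::-1]; b=vision.get_image("side")["image"][150:350,200:460,::-1]
cv2.imwrite("pics/g1.png",np.hstack([cv2.resize(a,(400,300),interpolation=3),cv2.resize(b,(390,300),interpolation=3)]))
E
```

```text
t 2.35 pos [455.1 112.8  66.9] yaw -5.18 tilt 0.02 F [0.5 1.7 0.5] w 1.0 gf 0.0
shift first [-0.4 -0.4 52.9] twist 0.006 | twist first, then shift [-0.4 -0.3 52.9] q6 99.0
```

View pics/g1.png

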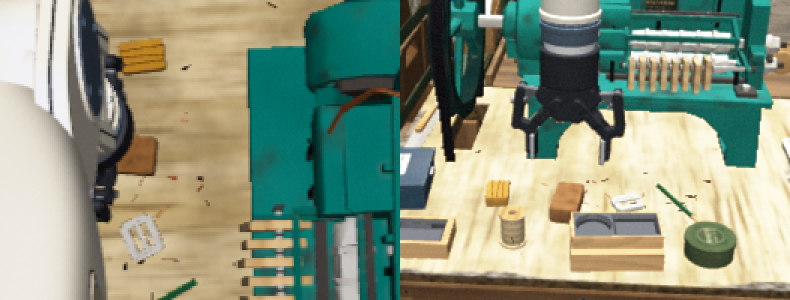

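The side crop shows the open fingers straddling the block symmetrically (tips about (530,160) and (605,160), block (567,200)). Descending and gripping.

Request:
servo_tool(
  increments=[
    {"dx": 0,"dy": 0,"dz": 20,"twist": 0,"hand": 0},
    {"dx": 0,"dy": 0,"dz": 20,"twist": 0,"hand": 0},
    {"dx": 0,"dy": 0,"dz": 13,"twist": 0,"hand": 0},
    {"dx": 0,"dy": 0,"dz": 0,"twist": 0,"hand": 0.3},
    {"dx": 0,"dy": 0,"dz": 0,"twist": 0,"hand": 0.5},
    {"dx": 0,"dy": 0,"dz": 0,"twist": 0,"hand": 1},
    {"dx": 0,"dy": 0,"dz": 0,"twist": 0,"hand": 1},
    {"dx": 0,"dy": 0,"dz": 0,"twist": 0,"hand": 1},
    {"dx": 0,"dy": 0,"dz": 0,"twist": 0,"hand": 1},
    {"dx": 0,"dy": 0,"dz": 0,"twist": 0,"hand": 1},
  ],
)

```text
clock: 3.28
tool_pos: [0.4557, 0.1128, 0.0148]
tool_rot: [[0.094, 0.996, 0.003], [0.996, -0.094, 0.0], [0.0, 0.003, -1.0]]
contact_force: [-1.2, 0.7, 7.8]
width: 0.426
gripper_force: 60.1
```

Request:
servo_tool(
  increments=[
    {"dx": 0,"dy": 0,"dz": 0,"twist": 0,"hand": 1},
    {"dx": 0,"dy": 0,"dz": 0,"twist": 0,"hand": 1},
    {"dx": 0,"dy": 0,"dz": 0,"twist": 0,"hand": 1},
    {"dx": 0,"dy": 0,"dz": 0,"twist": 0,"hand": 1},
  ],
)

```text
clock: 3.62
tool_pos: [0.4557, 0.1128, 0.0147]
tool_rot: [[0.094, 0.996, 0.003], [0.996, -0.094, 0.0], [0.0, 0.003, -1.0]]
contact_force: [-1.4, -0.7, 6.8]
width: 0.424
gripper_force: 60.0
```

```bash
python3 g.py 454.7 112.4 100 -5.5
python3 - <<'E'
from station import vision
import cv2
b=vision.get_image("side")["image"][240:330,260:380,::-1]
cv2.imwrite("pics/g2.png",cv2.resize(b,None,fx=5,fy=5,interpolation=3))
E
```

```text
t 3.62 pos [455.7 112.8  14.7] yaw -5.37 tilt 0.15 F [-1.4 -0.7  6.8] w 0.424 gf 60.0
shift first [ -0.5  -0.7 -85.3] twist 0.002 | twist first, then shift [ -0.5  -0.9 -85.3] q6 99.0
```

View pics/g2.png

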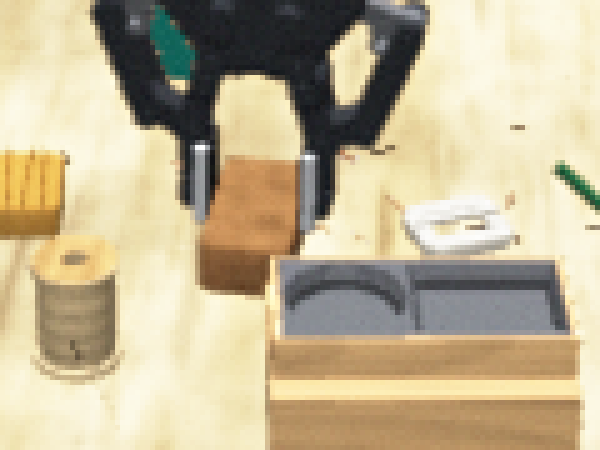

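Request:
servo_tool(
  increments=[
    {"dx": 0,"dy": 0,"dz": -25,"twist": 0,"hand": 1},
    {"dx": 0,"dy": 0,"dz": -30,"twist": 0,"hand": 1},
    {"dx": 0,"dy": 0,"dz": -30,"twist": 0,"hand": 1},
    {"dx": 0,"dy": 0,"dz": 0,"twist": 0,"hand": 1},
  ],
)

```text
clock: 4.0
tool_pos: [0.4575, 0.113, 0.104]
tool_rot: [[0.093, 0.996, 0.009], [0.996, -0.093, 0.001], [0.001, 0.009, -1.0]]
contact_force: [1.1, -0.6, -0.8]
width: 0.426
gripper_force: 60.8
```

```bash
python3 g.py 645.8 206.7 100 92.1
python3 - <<'E'
from h import *
C=-S["R"].T@S["t"]; v=S["R"].T@[(321.6-S["cx"])/S["fx"],(286.2-S["cy"])/S["fy"],1]
print(C+v*(.124-C[1])/v[1])
E
```

```text
t 4.0 pos [457.5 113.  104. ] yaw -5.36 tilt 0.5 F [ 1.1 -0.6 -0.8] w 0.426 gf 60.8
shift first [110.9 178.7   5.7] twist -1.701 | twist first, then shift [-191.6   86.7    4. ] q6 99.0
[0.43271185 0.124      0.01701677]
```

Request:
servo_tool(
  increments=[
    {"dx": 18,"dy": 29,"dz": 0,"twist": 0,"hand": 1},
    {"dx": 19,"dy": 30,"dz": 0,"twist": 0,"hand": 1},
    {"dx": 19,"dy": 30,"dz": 0,"twist": 0,"hand": 1},
    {"dx": 19,"dy": 30,"dz": 0,"twist": 0,"hand": 1},
    {"dx": 18,"dy": 30,"dz": 0,"twist": 0,"hand": 1},
    {"dx": 18,"dy": 30,"dz": 0,"twist": 0,"hand": 1},
    {"dx": 0,"dy": 0,"dz": 0,"twist": -0.1,"hand": 1},
    {"dx": 0,"dy": 0,"dz": 0,"twist": -0.1,"hand": 1},
    {"dx": 0,"dy": 0,"dz": 0,"twist": -0.1,"hand": 1},
    {"dx": 0,"dy": 0,"dz": 0,"twist": -0.1,"hand": 1},
  ],
)

```text
clock: 4.83
tool_pos: [0.6435, 0.2066, 0.0982]
tool_rot: [[-0.306, 0.952, -0.0], [0.952, 0.306, -0.0], [0.0, -0.0, -1.0]]
contact_force: [-0.2, -0.3, -1.3]
width: 0.431
gripper_force: 60.8
```

Request:
servo_tool(
  increments=[
    {"dx": 0,"dy": 0,"dz": 0,"twist": -0.12,"hand": 1},
    {"dx": 0,"dy": 0,"dz": 0,"twist": -0.12,"hand": 1},
    {"dx": 0,"dy": 0,"dz": 0,"twist": -0.12,"hand": 1},
    {"dx": 0,"dy": 0,"dz": 0,"twist": -0.12,"hand": 1},
    {"dx": 0,"dy": 0,"dz": 0,"twist": -0.12,"hand": 1},
    {"dx": 0,"dy": 0,"dz": 0,"twist": -0.12,"hand": 1},
    {"dx": 0,"dy": 0,"dz": 0,"twist": -0.12,"hand": 1},
    {"dx": 0,"dy": 0,"dz": 0,"twist": -0.12,"hand": 1},
    {"dx": 0,"dy": 0,"dz": 0,"twist": -0.12,"hand": 1},
    {"dx": 0,"dy": 0,"dz": 0,"twist": -0.12,"hand": 1},
  ],
)

```text
clock: 5.67
tool_pos: [0.6435, 0.2065, 0.0987]
tool_rot: [[-0.998, 0.059, 0.001], [0.059, 0.998, 0.0], [-0.001, 0.0, -1.0]]
contact_force: [-0.4, -0.9, -1.4]
width: 0.425
gripper_force: 60.8
```

Request:
servo_tool(
  increments=[
    {"dx": 0,"dy": 0,"dz": 20,"twist": -0.1,"hand": 1},
    {"dx": 0,"dy": 0,"dz": 15,"twist": 0,"hand": 1},
    {"dx": 0,"dy": 0,"dz": 0,"twist": 0,"hand": 1},
    {"dx": 0,"dy": 0,"dz": 0,"twist": 0,"hand": 1},
  ],
)

```text
clock: 6.0
tool_pos: [0.643, 0.2064, 0.0631]
tool_rot: [[-0.999, -0.035, -0.001], [-0.035, 0.999, -0.0], [0.001, -0.0, -1.0]]
contact_force: [0.5, 1.1, 0.5]
width: 0.424
gripper_force: 60.8
```

```bash
python3 g.py 645.8 206.7 40 92.1
python3 - <<'E'
from station import vision
import cv2,numpy as np
b=vision.get_image("side")["image"][230:330,160:260,::-1];a=vision.get_image("top")["image"][110:210,160:260,::-1]
cv2.imwrite("pics/g3.png",cv2.resize(np.hstack([a,b]),None,fx=4,fy=4,interpolation=3))
E
```

```text
t 6.0 pos [643.  206.4  63.1] yaw 91.98 tilt 0.08 F [0.5 1.1 0.5] w 0.424 gf 60.8
shift first [-2.9  0.2 23.1] twist -0.002 | twist first, then shift [-2.8  0.2 23.1] q6 9.0
```

View pics/g3.png

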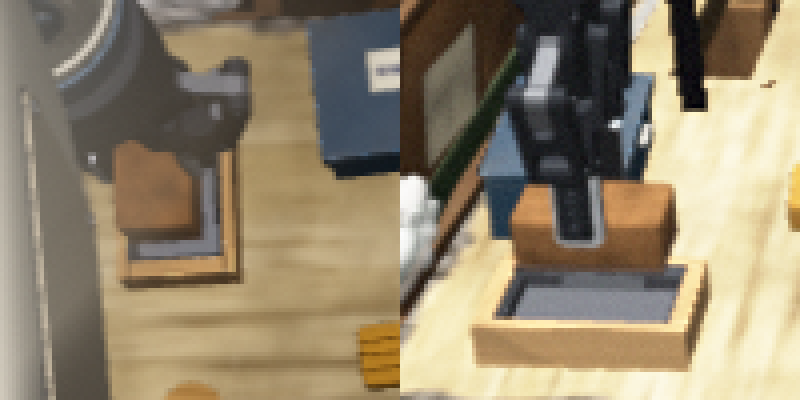

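Run:
```python
from h import *
def px(l,ox,oy,sx): return (np.array(l,float)-[sx,0]+.5)/4-.5+[ox,oy]
def ray_y(d,p,y):
    C=-d["R"].T@d["t"]; v=d["R"].T@[(p[0]-d["cx"])/d["fx"],(p[1]-d["cy"])/d["fy"],1]; return C+v*(y-C[1])/v[1]
s=lambda l:px(l,160,230,400); t=lambda l:px(l,160,110,0)
for p in s([(513,260),(668,271),(511,195),(672,205)]): print("block front, y=.2254",ray_y(S,p,.2254).round(4))
for p in s([(475,366),(690,371)]): print("base bottom front",back(S,p,0).round(4))
for p in s([(472,327),(690,332),(708,262),(500,262)]): print("base rim",back(S,p,.024).round(4))
for p in t([(117,231),(194,229)]): print("block top near",back(T,p,.0747).round(4))
for p in t([(122,277),(227,273)]): print("base rim near",back(T,p,.024).round(4))
print(rect([.6458,.2067,.0363],.1,.06,.024).round(4)[2:])
```

```text
block front, y=.2254 [0.6751 0.2254 0.0516]
block front, y=.2254 [0.6034 0.2254 0.0493]
block front, y=.2254 [0.6723 0.2254 0.0867]
block front, y=.2254 [0.5991 0.2254 0.0851]
base bottom front [0.6946 0.238  0.    ]
base bottom front [0.5944 0.2344 0.    ]
base rim [0.6925 0.2405 0.024 ]
base rim [0.5924 0.2368 0.024 ]
base rim [0.5959 0.1797 0.024 ]
base rim [0.6958 0.1875 0.024 ]
block top near [0.6057 0.2218 0.0747]
block top near [0.6056 0.1844 0.0747]
base rim near [0.5959 0.2325 0.024 ]
base rim near [0.5964 0.1792 0.024 ]
[[0.5969 0.1749 0.024 ]
 [0.5947 0.2349 0.024 ]]
```

The block is held level above the base; relative readings from both views say it must shift about +5 mm in x and +2.5 mm in y. I'll correct, lower and take a second look.

Request:
servo_tool(
  increments=[
    {"dx": -5,"dy": 2.3,"dz": 0,"twist": 0,"hand": 1},
    {"dx": 0,"dy": 0,"dz": 10,"twist": 0,"hand": 1},
    {"dx": 0,"dy": 0,"dz": 9,"twist": 0,"hand": 1},
    {"dx": 0,"dy": 0,"dz": 0,"twist": 0,"hand": 1},
    {"dx": 0,"dy": 0,"dz": 0,"twist": 0,"hand": 1},
  ],
)

```text
clock: 6.52
tool_pos: [0.6476, 0.2088, 0.0431]
tool_rot: [[-0.999, -0.035, -0.002], [-0.035, 0.999, -0.0], [0.002, -0.0, -1.0]]
contact_force: [0.1, 0.2, 0.3]
width: 0.425
gripper_force: 60.8
```

```bash
python3 g.py 645.8 206.7 40 92.1
python3 - <<'E'
from station import vision
import cv2,numpy as np
b=vision.get_image("side")["image"][260:330,165:245,::-1];a=vision.get_image("top")["image"][130:200,175:255,::-1]
cv2.imwrite("pics/g4.png",cv2.resize(np.hstack([a,b]),None,fx=5,fy=5,interpolation=3))
E
```

```text
t 6.52 pos [647.6 208.8  43.1] yaw 92.01 tilt 0.12 F [0.1 0.2 0.3] w 0.425 gf 60.8
shift first [ 1.9 -2.1  3.1] twist -0.001 | twist first, then shift [ 1.9 -2.1  3.1] q6 9.0
```

View pics/g4.png

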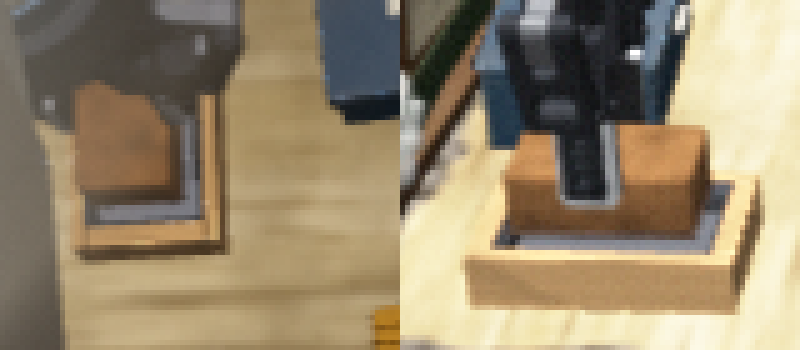

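At this height the block sits about 2 mm too far (+x, +y) relative to the opening (side: left gap ~5 px, right ~21 px; top: right gap ~22 px, lower gap ~22 px). I'll go back to the original fit and lower.

Request:
servo_tool(
  increments=[
    {"dx": 2.2,"dy": -2.3,"dz": 0,"twist": 0,"hand": 1},
    {"dx": 0,"dy": 0,"dz": 3,"twist": 0,"hand": 1},
    {"dx": 0,"dy": 0,"dz": 3,"twist": 0,"hand": 1},
    {"dx": 0,"dy": 0,"dz": 3,"twist": 0,"hand": 1},
    {"dx": 0,"dy": 0,"dz": 1,"twist": 0,"hand": 1},
    {"dx": 0,"dy": 0,"dz": 0,"twist": 0,"hand": 1},
  ],
)

```text
clock: 7.12
tool_pos: [0.6459, 0.2065, 0.0337]
tool_rot: [[-0.999, -0.035, -0.001], [-0.035, 0.999, -0.0], [0.001, -0.0, -1.0]]
contact_force: [-0.1, 0.0, -0.3]
width: 0.427
gripper_force: 60.8
```

Request:
servo_tool(
  increments=[
    {"dx": 0,"dy": 0,"dz": 1.5,"twist": 0,"hand": 1},
    {"dx": 0,"dy": 0,"dz": 1.5,"twist": 0,"hand": 1},
    {"dx": 0,"dy": 0,"dz": 1.5,"twist": 0,"hand": 1},
    {"dx": 0,"dy": 0,"dz": 1.5,"twist": 0,"hand": 1},
    {"dx": 0,"dy": 0,"dz": 1,"twist": 0,"hand": 1},
    {"dx": 0,"dy": 0,"dz": 0,"twist": 0,"hand": 1},
  ],
)

```text
clock: 7.62
tool_pos: [0.6463, 0.2068, 0.0273]
tool_rot: [[-0.999, -0.035, 0.0], [-0.035, 0.999, 0.0], [-0.0, 0.0, -1.0]]
contact_force: [0.5, 2.1, -0.2]
width: 0.422
gripper_force: 60.8
```

Request:
servo_tool(
  increments=[
    {"dx": 0,"dy": 0,"dz": 1,"twist": 0,"hand": 1},
    {"dx": 0,"dy": 0,"dz": 0.5,"twist": 0,"hand": 1},
    {"dx": 0,"dy": 0,"dz": 0.5,"twist": 0,"hand": 1},
    {"dx": 0,"dy": 0,"dz": 0,"twist": 0,"hand": 1},
  ],
)

```text
clock: 7.95
tool_pos: [0.6462, 0.2067, 0.0252]
tool_rot: [[-0.999, -0.035, 0.0], [-0.035, 0.999, 0.0], [-0.0, 0.0, -1.0]]
contact_force: [0.9, 1.5, -0.5]
width: 0.428
gripper_force: 60.9
```

Request:
servo_tool(
  increments=[
    {"dx": 0,"dy": 0,"dz": 0.7,"twist": 0,"hand": 1},
    {"dx": 0,"dy": 0,"dz": 0.5,"twist": 0,"hand": 1},
    {"dx": 0,"dy": 0,"dz": 0,"twist": 0,"hand": 1},
  ],
)

```text
clock: 8.2
tool_pos: [0.6463, 0.2067, 0.0248]
tool_rot: [[-0.999, -0.035, 0.001], [-0.035, 0.999, 0.0], [-0.001, 0.0, -1.0]]
contact_force: [-2.8, 0.6, 6.4]
width: 0.426
gripper_force: 61.5
```

Request:
servo_tool(
  increments=[
    {"dx": 0,"dy": 0,"dz": 0,"twist": 0,"hand": 0.4},
    {"dx": 0,"dy": 0,"dz": 0,"twist": 0,"hand": 0.3},
    {"dx": 0,"dy": 0,"dz": 0,"twist": 0,"hand": 0.3},
    {"dx": 0,"dy": 0,"dz": -10,"twist": 0,"hand": 0.3},
    {"dx": 0,"dy": 0,"dz": -20,"twist": 0,"hand": 0.3},
    {"dx": 0,"dy": 0,"dz": 0,"twist": 0,"hand": 1},
    {"dx": 0,"dy": 0,"dz": 0,"twist": 0,"hand": 1},
    {"dx": 0,"dy": 0,"dz": 0,"twist": 0,"hand": 1},
    {"dx": 0,"dy": 0,"dz": 0,"twist": 0,"hand": 1},
    {"dx": 0,"dy": 0,"dz": 0,"twist": 0,"hand": 1},
  ],
)

```text
clock: 9.03
tool_pos: [0.6458, 0.2065, 0.0534]
tool_rot: [[-0.999, -0.035, -0.001], [-0.035, 0.999, -0.0], [0.001, -0.0, -1.0]]
contact_force: [1.3, -0.7, -0.1]
width: 0.01
gripper_force: 0.0
```

Request:
servo_tool(
  increments=[
    {"dx": 0,"dy": 0,"dz": 4,"twist": 0,"hand": 1},
    {"dx": 0,"dy": 0,"dz": 4,"twist": 0,"hand": 1},
    {"dx": 0,"dy": 0,"dz": 4,"twist": 0,"hand": 1},
    {"dx": 0,"dy": 0,"dz": 3,"twist": 0,"hand": 1},
    {"dx": 0,"dy": 0,"dz": 1.5,"twist": 0,"hand": 1},
    {"dx": 0,"dy": 0,"dz": 0,"twist": 0,"hand": 1},
  ],
)

```text
clock: 9.53
tool_pos: [0.6459, 0.2065, 0.0369]
tool_rot: [[-0.999, -0.035, -0.001], [-0.035, 0.999, -0.0], [0.001, -0.0, -1.0]]
contact_force: [0.6, -0.2, 0.2]
width: -0.001
gripper_force: 0.0
```

Request:
servo_tool(
  increments=[
    {"dx": 0,"dy": 0,"dz": 0.6,"twist": 0,"hand": 1},
    {"dx": 0,"dy": 0,"dz": 0.6,"twist": 0,"hand": 1},
    {"dx": 0,"dy": 0,"dz": 0.5,"twist": 0,"hand": 1},
    {"dx": 0,"dy": 0,"dz": 0,"twist": 0,"hand": 1},
  ],
)

```text
clock: 9.87
tool_pos: [0.6463, 0.2066, 0.0362]
tool_rot: [[-0.999, -0.035, 0.0], [-0.035, 0.999, 0.0], [-0.0, 0.0, -1.0]]
contact_force: [0.1, 0.5, 1.2]
width: 0.004
gripper_force: 0.6
```

Request:
servo_tool(
  increments=[
    {"dx": 0,"dy": 0,"dz": 0.8,"twist": 0,"hand": 1},
    {"dx": 0,"dy": 0,"dz": 0,"twist": 0,"hand": 1},
    {"dx": 0,"dy": 0,"dz": 0,"twist": 0,"hand": 1},
  ],
)

```text
clock: 10.12
tool_pos: [0.6463, 0.2066, 0.0361]
tool_rot: [[-0.999, -0.035, 0.001], [-0.035, 0.999, 0.0], [-0.001, 0.0, -1.0]]
contact_force: [-1.1, -0.3, 7.9]
width: 0.001
gripper_force: 3.6
```

```bash
python3 g.py 387.4 209 110 95.1
```

```text
t 10.12 pos [646.3 206.6  36.1] yaw 92.02 tilt 0.06 F [-1.1 -0.3  7.9] w 0.001 gf 3.6
shift first [258.6  11.5 -74.2] twist -0.054 | twist first, then shift [257.7  25.4 -73.9] q6 9.0
```

Request:
servo_tool(
  increments=[
    {"dx": 0,"dy": 0,"dz": -25,"twist": 0,"hand": 0},
    {"dx": 0,"dy": 0,"dz": -25,"twist": 0,"hand": 0},
    {"dx": 0,"dy": 0,"dz": -25,"twist": 0,"hand": 0},
    {"dx": 37,"dy": 1.5,"dz": 0,"twist": 0,"hand": 0},
    {"dx": 37,"dy": 2,"dz": 0,"twist": 0,"hand": 0},
    {"dx": 37,"dy": 1.5,"dz": 0,"twist": 0,"hand": 0},
    {"dx": 37,"dy": 1.5,"dz": 0,"twist": 0,"hand": 0},
    {"dx": 37,"dy": 2,"dz": 0,"twist": 0,"hand": 0},
    {"dx": 37,"dy": 1.5,"dz": 0,"twist": 0,"hand": 0},
    {"dx": 36,"dy": 1.5,"dz": 0,"twist": -0.054,"hand": 0},
  ],
)

```text
clock: 10.95
tool_pos: [0.386, 0.2088, 0.1101]
tool_rot: [[-0.996, -0.088, 0.0], [-0.088, 0.996, 0.0], [-0.0, 0.0, -1.0]]
contact_force: [0.2, 0.2, 0.6]
width: 0.995
gripper_force: 0.0
```

Request:
servo_tool(
  increments=[
    {"dx": 0,"dy": 0,"dz": 25,"twist": 0,"hand": 0},
    {"dx": 0,"dy": 0,"dz": 15,"twist": 0,"hand": 0},
    {"dx": 0,"dy": 0,"dz": 0,"twist": 0,"hand": 0},
    {"dx": 0,"dy": 0,"dz": 0,"twist": 0,"hand": 0},
  ],
)

```text
clock: 11.28
tool_pos: [0.3877, 0.2089, 0.0702]
tool_rot: [[-0.996, -0.089, -0.001], [-0.089, 0.996, -0.0], [0.001, -0.0, -1.0]]
contact_force: [0.7, 0.8, 1.1]
width: 1.001
gripper_force: 0.0
```

```bash
python3 g.py 387.4 209 28 95.1
python3 - <<'E'
from station import vision
import cv2,numpy as np
b=vision.get_image("side")["image"][170:350,150:410,::-1];a=vision.get_image("top")["image"][130:330,165:315,::-1]
cv2.imwrite("pics/g5.png",np.hstack([cv2.resize(a,(375,500),interpolation=3),cv2.resize(b,(425,500),fx=0,fy=0,interpolation=3)]))
E
```

```text
t 11.28 pos [387.7 208.9  70.2] yaw 95.11 tilt 0.05 F [0.7 0.8 1.1] w 1.001 gf 0.0
shift first [ 0.3  0.1 42.2] twist 0.0 | twist first, then shift [ 0.3  0.1 42.2] q6 12.0
```

View pics/g5.png

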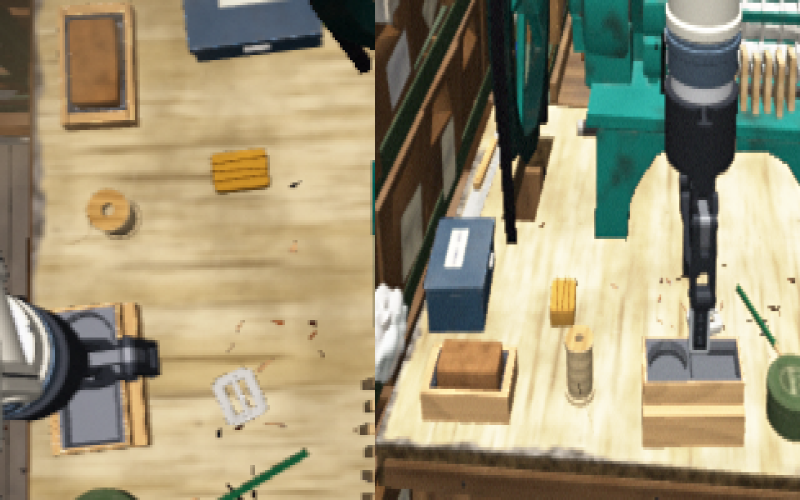

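The block sits in the base (top crop (95,65)), and the fingers straddle the tray centrally. Descending and gripping the tray.

Request:
servo_tool(
  increments=[
    {"dx": 0,"dy": 0,"dz": 15,"twist": 0,"hand": 0},
    {"dx": 0,"dy": 0,"dz": 15,"twist": 0,"hand": 0},
    {"dx": 0,"dy": 0,"dz": 12,"twist": 0,"hand": 0},
    {"dx": 0,"dy": 0,"dz": 0,"twist": 0,"hand": 0.2},
    {"dx": 0,"dy": 0,"dz": 0,"twist": 0,"hand": 0.3},
    {"dx": 0,"dy": 0,"dz": 0,"twist": 0,"hand": 1},
    {"dx": 0,"dy": 0,"dz": 0,"twist": 0,"hand": 1},
    {"dx": 0,"dy": 0,"dz": 0,"twist": 0,"hand": 1},
    {"dx": 0,"dy": 0,"dz": 0,"twist": 0,"hand": 1},
    {"dx": 0,"dy": 0,"dz": 0,"twist": 0,"hand": 1},
  ],
)

```text
clock: 12.22
tool_pos: [0.3887, 0.2091, 0.0293]
tool_rot: [[-0.996, -0.089, 0.002], [-0.089, 0.996, 0.0], [-0.002, 0.0, -1.0]]
contact_force: [-2.1, -0.8, 6.7]
width: 0.638
gripper_force: 64.3
```

Request:
servo_tool(
  increments=[
    {"dx": 0,"dy": 0,"dz": 0,"twist": 0,"hand": 1},
    {"dx": 0,"dy": 0,"dz": -10,"twist": 0,"hand": 1},
    {"dx": 0,"dy": 0,"dz": -20,"twist": 0,"hand": 1},
    {"dx": 0,"dy": 0,"dz": -30,"twist": 0,"hand": 1},
    {"dx": 0,"dy": 0,"dz": -22,"twist": 0,"hand": 1},
    {"dx": 0,"dy": 0,"dz": 0,"twist": 0,"hand": 1},
    {"dx": 0,"dy": 0,"dz": 0,"twist": 0,"hand": 1},
  ],
)

```text
clock: 12.8
tool_pos: [0.3888, 0.2093, 0.1114]
tool_rot: [[-0.996, -0.089, 0.003], [-0.089, 0.996, 0.001], [-0.003, 0.001, -1.0]]
contact_force: [-0.2, 0.1, -3.2]
width: 0.637
gripper_force: 64.2
```

```bash
python3 g.py 645.8 206.7 110 92.1
```

```text
t 12.8 pos [388.8 209.3 111.4] yaw 95.11 tilt 0.19 F [-0.2  0.1 -3.2] w 0.637 gf 64.2
shift first [-255.8  -25.5    2.2] twist 0.053 | twist first, then shift [-256.8  -12.     1.4] q6 12.0
```

Request:
servo_tool(
  increments=[
    {"dx": -25,"dy": -2.5,"dz": 0,"twist": 0,"hand": 1},
    {"dx": -33,"dy": -3.2,"dz": 0,"twist": 0,"hand": 1},
    {"dx": -33,"dy": -3.2,"dz": 0,"twist": 0,"hand": 1},
    {"dx": -33,"dy": -3.2,"dz": 0,"twist": 0,"hand": 1},
    {"dx": -33,"dy": -3.2,"dz": 0,"twist": 0,"hand": 1},
    {"dx": -33,"dy": -3.2,"dz": 0,"twist": 0,"hand": 1},
    {"dx": -33,"dy": -3.2,"dz": 0,"twist": 0,"hand": 1},
    {"dx": -20,"dy": -2.5,"dz": 0,"twist": 0,"hand": 1},
    {"dx": -14,"dy": -1.5,"dz": 0,"twist": 0.053,"hand": 1},
    {"dx": 0,"dy": 0,"dz": 0,"twist": 0,"hand": 1},
  ],
)

```text
clock: 13.63
tool_pos: [0.6482, 0.2056, 0.1072]
tool_rot: [[-0.999, -0.032, -0.002], [-0.032, 0.999, -0.001], [0.002, -0.0, -1.0]]
contact_force: [-1.2, 0.4, -3.0]
width: 0.638
gripper_force: 64.0
```

Request:
servo_tool(
  increments=[
    {"dx": 0,"dy": 0,"dz": 15,"twist": 0,"hand": 1},
    {"dx": 0,"dy": 0,"dz": 15,"twist": 0,"hand": 1},
    {"dx": 0,"dy": 0,"dz": 8,"twist": 0,"hand": 1},
    {"dx": 0,"dy": 0,"dz": 0,"twist": 0,"hand": 1},
    {"dx": 0,"dy": 0,"dz": 0,"twist": 0,"hand": 1},
  ],
)

```text
clock: 14.05
tool_pos: [0.6454, 0.2063, 0.0715]
tool_rot: [[-0.999, -0.037, -0.002], [-0.037, 0.999, -0.0], [0.002, -0.0, -1.0]]
contact_force: [1.0, 0.8, -2.2]
width: 0.641
gripper_force: 64.0
```

```bash
python3 g.py 647 206.7 60 92.1
python3 - <<'E'
from station import vision
import cv2,numpy as np
b=vision.get_image("side")["image"][240:330,150:255,::-1];a=vision.get_image("top")["image"][110:200,160:255,::-1]
cv2.imwrite("pics/g6.png",cv2.resize(np.hstack([a,b]),None,fx=4,fy=4,interpolation=3))
E
```

```text
t 14.05 pos [645.4 206.3  71.5] yaw 92.1 tilt 0.1 F [ 1.   0.8 -2.2] w 0.641 gf 64.0
shift first [-1.6  0.4 11.5] twist 0.0 | twist first, then shift [-1.6  0.4 11.5] q6 9.0
```

View pics/g6.png

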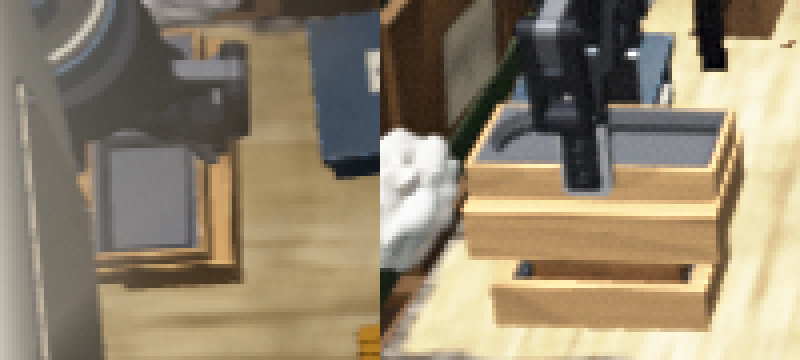

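Run:
```python
from h import *
s=lambda p:(np.array(p,float)-[380,0]+.5)/4-.5+[150,240]
a=[back(S,s(p),.0422) for p in [(465,252),(718,264)]]; b=[back(S,s(p),.024) for p in [(493,290),(712,297)]]; c=[back(S,s(p),0) for p in [(495,323),(710,329)]]
for k in(a,b,c): print(np.round(k,4)[:,:2].tolist(),np.mean(k,0).round(4))
# predicted for tray at candidate centre (base est) 
print(proj(S,rect([.6458,.2067,.0363],.114,.074,.0422))[[0,3]]-[150,240]+.5)
print(((proj(S,rect([.6458,.2067,.0363],.114,.074,.0422))[[0,3]]-[150,240]+.5)*4+[380,0]).round(0), ((proj(S,rect([.6458,.2067,.0363],.1,.06,.024))[[0,3]]-[150,240]+.5)*4+[380,0]).round(0))
```

```text
[[0.7031, 0.2396], [0.5868, 0.2402]] [0.645  0.2399 0.0422]
[[0.6913, 0.2427], [0.5906, 0.2405]] [0.641  0.2416 0.024 ]
[[0.6954, 0.2358], [0.5947, 0.2329]] [0.645  0.2343 0.    ]
[[21.1775235  65.10939781]
 [84.0841703  66.56877953]]
[[465. 260.]
 [716. 266.]] [[489. 285.]
 [706. 290.]]
```

Tray and base line up within about 2 mm in both views (skirt centre x≈0.645, base ≈0.643). Lowering in stages.

Request:
servo_tool(
  increments=[
    {"dx": 0,"dy": 0,"dz": 6,"twist": 0,"hand": 1},
    {"dx": 0,"dy": 0,"dz": 6,"twist": 0,"hand": 1},
    {"dx": 0,"dy": 0,"dz": 4,"twist": 0,"hand": 1},
    {"dx": 0,"dy": 0,"dz": 3,"twist": 0,"hand": 1},
    {"dx": 0,"dy": 0,"dz": 2,"twist": 0,"hand": 1},
    {"dx": 0,"dy": 0,"dz": 2,"twist": 0,"hand": 1},
    {"dx": 0,"dy": 0,"dz": 0,"twist": 0,"hand": 1},
    {"dx": 0,"dy": 0,"dz": 0,"twist": 0,"hand": 1},
  ],
)

```text
clock: 14.82
tool_pos: [0.6462, 0.2063, 0.0491]
tool_rot: [[-0.999, -0.036, -0.0], [-0.036, 0.999, -0.0], [0.0, -0.0, -1.0]]
contact_force: [0.3, 0.7, -2.6]
width: 0.635
gripper_force: 64.1
```

Request:
servo_tool(
  increments=[
    {"dx": 0,"dy": 0,"dz": 1.5,"twist": 0,"hand": 1},
    {"dx": 0,"dy": 0,"dz": 1.5,"twist": 0,"hand": 1},
    {"dx": 0,"dy": 0,"dz": 1,"twist": 0,"hand": 1},
    {"dx": 0,"dy": 0,"dz": 0,"twist": 0,"hand": 1},
    {"dx": 0,"dy": 0,"dz": 0,"twist": 0,"hand": 1},
  ],
)

```text
clock: 15.23
tool_pos: [0.6463, 0.2063, 0.0454]
tool_rot: [[-0.999, -0.036, 0.0], [-0.036, 0.999, 0.0], [-0.0, 0.0, -1.0]]
contact_force: [-0.1, 0.8, 2.3]
width: 0.636
gripper_force: 64.4
```

Request:
servo_tool(
  increments=[
    {"dx": 0,"dy": 0,"dz": 0,"twist": 0,"hand": 0.25},
    {"dx": 0,"dy": 0,"dz": 0,"twist": 0,"hand": 0.15},
    {"dx": 0,"dy": 0,"dz": 0,"twist": 0,"hand": 0.1},
    {"dx": 0,"dy": 0,"dz": -5,"twist": 0,"hand": 0.1},
    {"dx": 0,"dy": 0,"dz": -20,"twist": 0,"hand": 0.1},
    {"dx": 0,"dy": 0,"dz": -35,"twist": 0,"hand": 0.1},
    {"dx": 0,"dy": 0,"dz": -15,"twist": 0,"hand": 0},
    {"dx": 0,"dy": 0,"dz": 0,"twist": 0,"hand": 0},
  ],
)

```text
clock: 15.9
tool_pos: [0.6481, 0.2067, 0.125]
tool_rot: [[-0.999, -0.036, 0.007], [-0.036, 0.999, 0.001], [-0.007, 0.001, -1.0]]
contact_force: [0.3, 0.3, 0.4]
width: 0.999
gripper_force: 0.0
```

```bash
python3 g.py 554 89.9 120 5.6
python3 - <<'E'
from h import *
for z in(.05,.12,.2,.3): print(z,back(T,(290,115),z).round(3),back(T,(302,150),z).round(3))
C=-S["R"].T@S["t"]
for y in(0,-.1):
  for p in((225,170),(255,170),(235,252)):
    v=S["R"].T@[(p[0]-S["cx"])/S["fx"],(p[1]-S["cy"])/S["fy"],1]; print(y,p,(C+v*(y-C[1])/v[1]).round(3))
E
```

```text
t 15.9 pos [648.1 206.7 125. ] yaw 92.08 tilt 0.4 F [0.3 0.3 0.4] w 0.999 gf 0.0
shift first [  98.3 -113.3    4.2] twist 1.509 | twist first, then shift [-107.  -105.1    5. ] q6 9.0
0.05 [0.714 0.025 0.05 ] [0.641 0.003 0.05 ]
0.12 [0.688 0.021 0.12 ] [ 0.62 -0.    0.12]
0.2 [0.657 0.016 0.2  ] [ 0.595 -0.004  0.2  ]
0.3 [0.619 0.009 0.3  ] [ 0.564 -0.008  0.3  ]
0 (225, 170) [0.646 0.    0.216]
0 (255, 170) [0.583 0.    0.219]
0 (235, 252) [0.637 0.    0.02 ]
-0.1 (225, 170) [ 0.672 -0.1    0.182]
-0.1 (255, 170) [ 0.601 -0.1    0.184]
-0.1 (235, 252) [ 0.662 -0.1   -0.036]
```

Request:
servo_tool(
  increments=[
    {"dx": 24,"dy": -28,"dz": 0,"twist": 0,"hand": 0},
    {"dx": 25,"dy": -28,"dz": 0,"twist": 0,"hand": 0},
    {"dx": 25,"dy": -29,"dz": 0,"twist": 0,"hand": 0},
    {"dx": 24,"dy": -28,"dz": 0,"twist": 0,"hand": 0},
    {"dx": 0,"dy": 0,"dz": 0,"twist": 0.12,"hand": 0},
    {"dx": 0,"dy": 0,"dz": 0,"twist": 0.12,"hand": 0},
    {"dx": 0,"dy": 0,"dz": 0,"twist": 0.12,"hand": 0},
    {"dx": 0,"dy": 0,"dz": 0,"twist": 0.12,"hand": 0},
    {"dx": 0,"dy": 0,"dz": 0,"twist": 0.12,"hand": 0},
    {"dx": 0,"dy": 0,"dz": 0,"twist": 0.12,"hand": 0},
  ],
)

```text
clock: 16.73
tool_pos: [0.5522, 0.0897, 0.1198]
tool_rot: [[-0.771, 0.636, -0.0], [0.636, 0.771, -0.0], [0.0, -0.0, -1.0]]
contact_force: [0.9, -0.1, -0.4]
width: 1.001
gripper_force: 0.0
```

Request:
servo_tool(
  increments=[
    {"dx": 0,"dy": 0,"dz": 0,"twist": 0.12,"hand": 0},
    {"dx": 0,"dy": 0,"dz": 0,"twist": 0.12,"hand": 0},
    {"dx": 0,"dy": 0,"dz": 0,"twist": 0.12,"hand": 0},
    {"dx": 0,"dy": 0,"dz": 0,"twist": 0.12,"hand": 0},
    {"dx": 0,"dy": 0,"dz": 20,"twist": 0.12,"hand": 0},
    {"dx": 0,"dy": 0,"dz": 25,"twist": 0.12,"hand": 0},
    {"dx": 0,"dy": 0,"dz": 20,"twist": 0.069,"hand": 0},
    {"dx": 0,"dy": 0,"dz": 0,"twist": 0,"hand": 0},
    {"dx": 0,"dy": 0,"dz": 0,"twist": 0,"hand": 0},
  ],
)

```text
clock: 17.48
tool_pos: [0.5517, 0.0898, 0.0545]
tool_rot: [[-0.1, 0.995, -0.002], [0.995, 0.1, -0.0], [0.0, -0.002, -1.0]]
contact_force: [-0.3, -1.3, 0.5]
width: 0.998
gripper_force: 0.0
```

```bash
python3 g.py 554 89.9 8 5.6
python3 - <<'E'
from station import vision
import cv2,numpy as np,pickle
for n in("top","side"): pickle.dump(vision.get_image(n),open(n+"1.pkl","wb"))
from h import *
T1=pickle.load(open("top1.pkl","rb"))["image"];S1=pickle.load(open("side1.pkl","rb"))["image"]
a=cv2.resize(T1[125:200,175:255,::-1],None,fx=5,fy=5,interpolation=3); b=cv2.resize(S1[250:325,155:235,::-1],None,fx=5,fy=5,interpolation=3)
for r,z in ((( .112,.056),.061),((.114,.074),.043)):
    P=rect([.645,.2063,.0363],*r,z)
    for im,d,o in((a,T,(175,125)),(b,S,(155,250))): cv2.polylines(im,[np.round((proj(d,P)-o+.5)*5-.5).astype(int)],True,(0,0,255),1)
cv2.imwrite("pics/g7.png",np.hstack([a,b]))
E
```

```text
t 17.48 pos [551.7  89.8  54.5] yaw 5.76 tilt 0.13 F [-0.3 -1.3  0.5] w 0.998 gf 0.0
shift first [-0.1  2.4 46.5] twist 0.003 | twist first, then shift [-0.1  2.3 46.5] q6 85.0
```

View pics/g7.png

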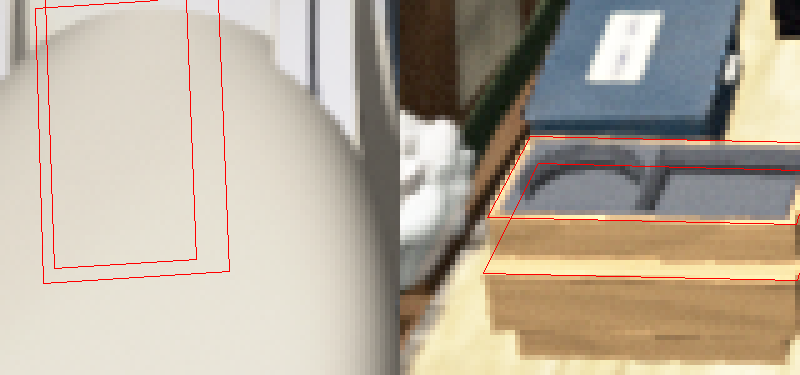

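The tray wireframe, seated and level at top z=61 mm, matches the side view (front-left corner about (488,217)). Now gripping the wax.

Request:
servo_tool(
  increments=[
    {"dx": 0,"dy": 2.3,"dz": 20,"twist": 0,"hand": 0},
    {"dx": 0,"dy": 0,"dz": 15,"twist": 0,"hand": 0},
    {"dx": 0,"dy": 0,"dz": 9.5,"twist": 0,"hand": 0.1},
    {"dx": 0,"dy": 0,"dz": 0,"twist": 0,"hand": 0.4},
    {"dx": 0,"dy": 0,"dz": 0,"twist": 0,"hand": 0.55},
    {"dx": 0,"dy": 0,"dz": 0,"twist": 0,"hand": 1},
    {"dx": 0,"dy": 0,"dz": 0,"twist": 0,"hand": 1},
    {"dx": 0,"dy": 0,"dz": 0,"twist": 0,"hand": 1},
    {"dx": 0,"dy": 0,"dz": 0,"twist": 0,"hand": 1},
    {"dx": 0,"dy": 0,"dz": 0,"twist": 0,"hand": 1},
  ],
)

```text
clock: 18.42
tool_pos: [0.5554, 0.0901, 0.0121]
tool_rot: [[-0.098, 0.995, 0.002], [0.995, 0.098, -0.0], [-0.0, 0.002, -1.0]]
contact_force: [-0.6, -0.2, 5.3]
width: 0.35
gripper_force: 59.2
```

Request:
servo_tool(
  increments=[
    {"dx": 0,"dy": 0,"dz": 0,"twist": 0,"hand": 1},
    {"dx": 0,"dy": 0,"dz": 0,"twist": 0,"hand": 1},
  ],
)

```text
clock: 18.58
tool_pos: [0.5554, 0.0901, 0.0121]
tool_rot: [[-0.098, 0.995, 0.002], [0.995, 0.098, -0.0], [-0.0, 0.002, -1.0]]
contact_force: [-1.2, -0.0, 5.3]
width: 0.348
gripper_force: 59.2
```

Request:
servo_tool(
  increments=[
    {"dx": 0,"dy": 0,"dz": -10,"twist": 0,"hand": 1},
    {"dx": 0,"dy": 0,"dz": -30,"twist": 0,"hand": 1},
    {"dx": 0,"dy": 0,"dz": -35,"twist": 0,"hand": 1},
    {"dx": 0,"dy": 0,"dz": -25,"twist": 0,"hand": 1},
    {"dx": 0,"dy": 0,"dz": 0,"twist": 0,"hand": 1},
    {"dx": 0,"dy": 0,"dz": 0,"twist": 0,"hand": 1},
  ],
)

```text
clock: 19.08
tool_pos: [0.5556, 0.0901, 0.113]
tool_rot: [[-0.098, 0.995, 0.004], [0.995, 0.098, 0.0], [-0.0, 0.004, -1.0]]
contact_force: [0.6, 0.9, -0.4]
width: 0.347
gripper_force: 59.6
```

```bash
python3 g.py 621 205.5 110 92.1
```

```text
t 19.08 pos [555.6  90.1 113. ] yaw 5.63 tilt 0.24 F [ 0.6  0.9 -0.4] w 0.347 gf 59.6
shift first [108.4  76.4   3.2] twist -1.509 | twist first, then shift [-69.6 112.9   3. ] q6 85.0
```

Request:
servo_tool(
  increments=[
    {"dx": 27,"dy": 19,"dz": 0,"twist": 0,"hand": 1},
    {"dx": 27,"dy": 19,"dz": 0,"twist": 0,"hand": 1},
    {"dx": 27,"dy": 19,"dz": 0,"twist": 0,"hand": 1},
    {"dx": 27,"dy": 19,"dz": 0,"twist": 0,"hand": 1},
    {"dx": 0,"dy": 0,"dz": 0,"twist": -0.1,"hand": 1},
    {"dx": 0,"dy": 0,"dz": 0,"twist": -0.1,"hand": 1},
    {"dx": 0,"dy": 0,"dz": 0,"twist": -0.1,"hand": 1},
    {"dx": 0,"dy": 0,"dz": 0,"twist": -0.12,"hand": 1},
    {"dx": 0,"dy": 0,"dz": 0,"twist": -0.12,"hand": 1},
    {"dx": 0,"dy": 0,"dz": 0,"twist": -0.12,"hand": 1},
  ],
)

```text
clock: 19.92
tool_pos: [0.619, 0.2049, 0.1093]
tool_rot: [[-0.692, 0.722, -0.002], [0.722, 0.692, -0.0], [0.001, -0.002, -1.0]]
contact_force: [-0.8, 0.4, -0.6]
width: 0.348
gripper_force: 59.7
```

Request:
servo_tool(
  increments=[
    {"dx": 0,"dy": 0,"dz": 0,"twist": -0.12,"hand": 1},
    {"dx": 0,"dy": 0,"dz": 0,"twist": -0.12,"hand": 1},
    {"dx": 0,"dy": 0,"dz": 0,"twist": -0.12,"hand": 1},
    {"dx": 0,"dy": 0,"dz": 0,"twist": -0.12,"hand": 1},
    {"dx": 0,"dy": 0,"dz": 0,"twist": -0.12,"hand": 1},
    {"dx": 0,"dy": 0,"dz": 10,"twist": -0.12,"hand": 1},
    {"dx": 0,"dy": 0,"dz": 10,"twist": -0.12,"hand": 1},
    {"dx": 0,"dy": 0,"dz": 10,"twist": 0,"hand": 1},
    {"dx": 0,"dy": 0,"dz": 0,"twist": 0,"hand": 1},
    {"dx": 0,"dy": 0,"dz": 0,"twist": 0,"hand": 1},
  ],
)

```text
clock: 20.75
tool_pos: [0.6191, 0.2048, 0.0795]
tool_rot: [[-1.0, -0.023, -0.002], [-0.023, 1.0, -0.0], [0.002, -0.0, -1.0]]
contact_force: [0.2, 0.3, -0.8]
width: 0.348
gripper_force: 59.7
```

```bash
python3 g.py 621 205.5 78 92.1
python3 - <<'E'
from station import vision
import cv2,numpy as np
b=vision.get_image("side")["image"][240:325,155:255,::-1];a=vision.get_image("top")["image"][115:200,165:245,::-1]
cv2.imwrite("pics/g8.png",cv2.resize(np.hstack([a,b]),None,fx=4.4,fy=4.4,interpolation=3))
E
```

```text
t 20.75 pos [619.1 204.8  79.5] yaw 91.33 tilt 0.14 F [ 0.2  0.3 -0.8] w 0.348 gf 59.7
shift first [-2.   0.6  1.5] twist -0.013 | twist first, then shift [-2.   0.6  1.5] q6 10.0
```

View pics/g8.png

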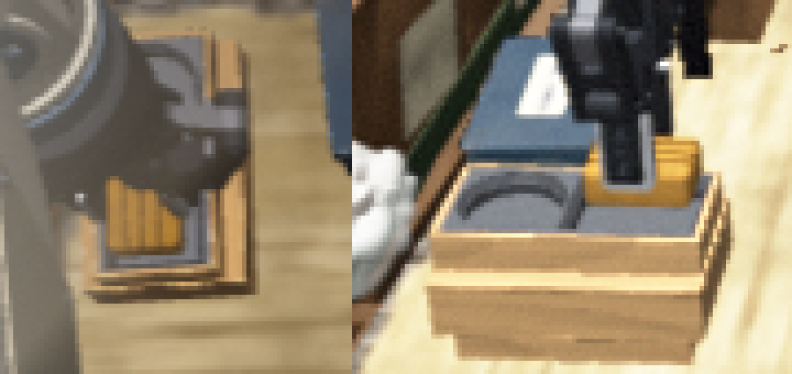

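Run:
```python
from h import *
s=lambda p:(np.array(p,float)-[352,0]+.5)/4.4-.5+[155,240]
t=lambda p:(np.array(p,float)+.5)/4.4-.5+[165,115]
f=lambda d,g,L,z:np.round(np.array([back(d,g(p),z) for p in L])[:,:2]*1e3,1).tolist()
print("wax side bottom front",f(S,s,[(585,204),(688,209)],.0674))
print("wax top near",f(T,t,[(108,250),(181,248)],.0854))
print("tray top front side",f(S,s,[(428,234),(699,240),(720,175)],.061))
print("tray top near top-view",f(T,t,[(97,273),(220,272)],.061))
R=lambda d,g,P,o,k,x:((proj(d,P)-o+.5)*k-.5+[x,0]).round(0).astype(int).tolist()
tr=[.645,.2063,.0363]; c=np.array([.645-.0245,.2063-.0009]); 
for nm,P in (("tray top",rect(tr,.112,.056,.061)),("open",rect([*c,.0363],.0565,.044,.061)),("wax bot",rect([.6191,.2048,.023],.044,.032,.0674)),("wax top",rect([.6191,.2048,.023],.044,.032,.0854))):
    print(nm,"top",R(T,t,P,(165,115),4.4,0),"side",R(S,s,P,(155,240),4.4,352))
```

```text
wax side bottom front [[639.1, 218.0], [595.7, 218.4]]
wax top near [[594.7, 218.4], [594.6, 186.6]]
tray top front side [[700.3, 235.6], [588.7, 231.3], [590.3, 181.0]]
tray top near top-view [[591.0, 229.7], [589.8, 174.8]]
tray top top [[84, 38], [207, 30], [217, 272], [91, 280]] side [[428, 235], [466, 163], [723, 169], [700, 241]]
open top [[101, 149], [198, 143], [203, 265], [104, 272]] side [[559, 230], [583, 173], [713, 176], [695, 233]]
wax bot top [[113, 160], [184, 156], [186, 252], [114, 256]] side [[579, 208], [597, 168], [699, 171], [685, 211]]
wax top top [[102, 148], [175, 144], [177, 242], [104, 246]] side [[575, 171], [593, 131], [696, 135], [682, 174]]
```

Side view: wax bottom front edge at (585,204)–(688,209), opening about (559,230)–(695,233). Combined with the top view, the wax needs about +3.5 mm x and +1.2 mm y. Correcting and lowering.

Request:
servo_tool(
  increments=[
    {"dx": -3.5,"dy": 1.2,"dz": 0,"twist": -0.013,"hand": 1},
    {"dx": 0,"dy": 0,"dz": 4,"twist": 0,"hand": 1},
    {"dx": 0,"dy": 0,"dz": 3,"twist": 0,"hand": 1},
    {"dx": 0,"dy": 0,"dz": 3,"twist": 0,"hand": 1},
    {"dx": 0,"dy": 0,"dz": 2,"twist": 0,"hand": 1},
    {"dx": 0,"dy": 0,"dz": 0,"twist": 0,"hand": 1},
  ],
)

```text
clock: 21.35
tool_pos: [0.6228, 0.2062, 0.0679]
tool_rot: [[-0.999, -0.04, -0.001], [-0.04, 0.999, -0.0], [0.001, -0.0, -1.0]]
contact_force: [-0.5, -0.9, -0.7]
width: 0.344
gripper_force: 59.7
```

Bottom is at ~56 mm, in the cutout and past the flare with no contact. Continuing.

Request:
servo_tool(
  increments=[
    {"dx": 0,"dy": 0,"dz": 1.5,"twist": 0,"hand": 1},
    {"dx": 0,"dy": 0,"dz": 1.5,"twist": 0,"hand": 1},
    {"dx": 0,"dy": 0,"dz": 1,"twist": 0,"hand": 1},
    {"dx": 0,"dy": 0,"dz": 0,"twist": 0,"hand": 1},
    {"dx": 0,"dy": 0,"dz": 0,"twist": 0,"hand": 1},
  ],
)

```text
clock: 21.77
tool_pos: [0.6232, 0.2063, 0.0645]
tool_rot: [[-0.999, -0.04, -0.0], [-0.04, 0.999, -0.0], [0.0, -0.0, -1.0]]
contact_force: [0.2, 0.4, -0.4]
width: 0.347
gripper_force: 59.7
```

Request:
servo_tool(
  increments=[
    {"dx": 0,"dy": 0,"dz": 0.8,"twist": 0,"hand": 1},
    {"dx": 0,"dy": 0,"dz": 0.5,"twist": 0,"hand": 1},
    {"dx": 0,"dy": 0,"dz": 0.5,"twist": 0,"hand": 1},
    {"dx": 0,"dy": 0,"dz": 0,"twist": 0,"hand": 1},
  ],
)

```text
clock: 22.1
tool_pos: [0.6233, 0.2062, 0.0631]
tool_rot: [[-0.999, -0.04, 0.0], [-0.04, 0.999, 0.0], [-0.0, 0.0, -1.0]]
contact_force: [-0.9, 0.3, 4.1]
width: 0.346
gripper_force: 60.0
```

Request:
servo_tool(
  increments=[
    {"dx": 0,"dy": 0,"dz": 0,"twist": 0,"hand": 0.6},
    {"dx": 0,"dy": 0,"dz": 0,"twist": 0,"hand": 0.45},
    {"dx": 0,"dy": 0,"dz": 0,"twist": 0,"hand": 0.35},
    {"dx": 0,"dy": 0,"dz": 0,"twist": 0,"hand": 0.35},
    {"dx": 0,"dy": 0,"dz": -5,"twist": 0,"hand": 0.35},
    {"dx": 0,"dy": 0,"dz": -20,"twist": 0,"hand": 0.35},
    {"dx": 0,"dy": 0,"dz": -25,"twist": 0,"hand": 0},
    {"dx": 0,"dy": 0,"dz": -10,"twist": 0,"hand": 0},
    {"dx": 0,"dy": 0,"dz": 0,"twist": 0,"hand": 0},
  ],
)

```text
clock: 22.85
tool_pos: [0.6246, 0.2065, 0.1258]
tool_rot: [[-0.999, -0.04, 0.005], [-0.04, 0.999, 0.001], [-0.005, 0.001, -1.0]]
contact_force: [-0.3, -0.2, 0.6]
width: 1.001
gripper_force: 0.0
```

```bash
python3 g.py 520 191 70 92.1
```

```text
t 22.85 pos [624.6 206.5 125.8] yaw 92.31 tilt 0.29 F [-0.3 -0.2  0.6] w 1.001 gf 0.0
shift first [105.4 -11.4  55.3] twist 0.004 | twist first, then shift [105.1 -11.7  55.8] q6 9.0
```

Request:
servo_tool(
  increments=[
    {"dx": 35,"dy": -4,"dz": 0,"twist": 0,"hand": 0},
    {"dx": 35,"dy": -4,"dz": 0,"twist": 0,"hand": 0},
    {"dx": 35,"dy": -3.5,"dz": 0,"twist": 0,"hand": 0},
    {"dx": 0,"dy": 0,"dz": 25,"twist": 0,"hand": 0},
    {"dx": 0,"dy": 0,"dz": 25,"twist": 0,"hand": 0},
    {"dx": 0,"dy": 0,"dz": 5,"twist": 0,"hand": 0},
    {"dx": 0,"dy": 0,"dz": 0,"twist": 0,"hand": 0},
    {"dx": 0,"dy": 0,"dz": 0,"twist": 0,"hand": 0},
  ],
)

```text
clock: 23.52
tool_pos: [0.5189, 0.1905, 0.0677]
tool_rot: [[-0.999, -0.04, -0.001], [-0.04, 0.999, -0.0], [0.001, -0.0, -1.0]]
contact_force: [0.5, -0.4, 1.1]
width: 1.0
gripper_force: 0.0
```

```bash
python3 g.py 520 191 12 92.3
```

```text
t 23.52 pos [518.9 190.5  67.7] yaw 92.3 tilt 0.05 F [ 0.5 -0.4  1.1] w 1.0 gf 0.0
shift first [-1.1  0.4 55.7] twist -0.0 | twist first, then shift [-1.1  0.4 55.7] q6 9.0
```

Request:
servo_tool(
  increments=[
    {"dx": -1,"dy": 0.4,"dz": 20,"twist": 0,"hand": 0},
    {"dx": 0,"dy": 0,"dz": 20,"twist": 0,"hand": 0},
    {"dx": 0,"dy": 0,"dz": 15,"twist": 0,"hand": 0.1},
    {"dx": 0,"dy": 0,"dz": 0,"twist": 0,"hand": 0.3},
    {"dx": 0,"dy": 0,"dz": 0,"twist": 0,"hand": 0.5},
    {"dx": 0,"dy": 0,"dz": 0,"twist": 0,"hand": 0.6},
    {"dx": 0,"dy": 0,"dz": 0,"twist": 0,"hand": 1},
    {"dx": 0,"dy": 0,"dz": 0,"twist": 0,"hand": 1},
    {"dx": 0,"dy": 0,"dz": 0,"twist": 0,"hand": 1},
    {"dx": 0,"dy": 0,"dz": 0,"twist": 0,"hand": 1},
  ],
)

```text
clock: 24.35
tool_pos: [0.5209, 0.1913, 0.0145]
tool_rot: [[-0.999, -0.04, 0.003], [-0.04, 0.999, 0.001], [-0.003, 0.001, -1.0]]
contact_force: [0.2, -0.1, 6.2]
width: 0.39
gripper_force: 60.1
```

Request:
servo_tool(
  increments=[
    {"dx": 0,"dy": 0,"dz": 0,"twist": 0,"hand": 1},
    {"dx": 0,"dy": 0,"dz": 0,"twist": 0,"hand": 1},
    {"dx": 0,"dy": 0,"dz": 0,"twist": 0,"hand": 1},
  ],
)

```text
clock: 24.6
tool_pos: [0.5209, 0.1913, 0.0145]
tool_rot: [[-0.999, -0.04, 0.003], [-0.04, 0.999, 0.001], [-0.003, 0.001, -1.0]]
contact_force: [0.1, 0.2, 6.1]
width: 0.385
gripper_force: 60.1
```

Request:
servo_tool(
  increments=[
    {"dx": 0,"dy": 0,"dz": -10,"twist": 0,"hand": 1},
    {"dx": 0,"dy": 0,"dz": -30,"twist": 0,"hand": 1},
    {"dx": 0,"dy": 0,"dz": -35,"twist": 0,"hand": 1},
    {"dx": 0,"dy": 0,"dz": -25,"twist": 0,"hand": 1},
    {"dx": 0,"dy": 0,"dz": 0,"twist": 0,"hand": 1},
    {"dx": 0,"dy": 0,"dz": 0,"twist": 0,"hand": 1},
  ],
)

```text
clock: 25.1
tool_pos: [0.5206, 0.1912, 0.1151]
tool_rot: [[-0.999, -0.04, 0.004], [-0.04, 0.999, 0.001], [-0.004, 0.001, -1.0]]
contact_force: [-0.7, -0.2, -1.7]
width: 0.389
gripper_force: 59.7
```

```bash
python3 g.py 674 207.5 110 92.3
```

```text
t 25.1 pos [520.6 191.2 115.1] yaw 92.31 tilt 0.23 F [-0.7 -0.2 -1.7] w 0.389 gf 59.7
shift first [-153.9   10.1    5.7] twist 0.0 | twist first, then shift [-153.9   10.2    5.1] q6 9.0
```

Request:
servo_tool(
  increments=[
    {"dx": -25,"dy": 2,"dz": 0,"twist": 0,"hand": 1},
    {"dx": -32,"dy": 2,"dz": 0,"twist": 0,"hand": 1},
    {"dx": -32,"dy": 2,"dz": 0,"twist": 0,"hand": 1},
    {"dx": -32,"dy": 2,"dz": 0,"twist": 0,"hand": 1},
    {"dx": -22,"dy": 1.5,"dz": 0,"twist": 0,"hand": 1},
    {"dx": -11,"dy": 0.7,"dz": 0,"twist": 0,"hand": 1},
    {"dx": 0,"dy": 0,"dz": 15,"twist": 0,"hand": 1},
    {"dx": 0,"dy": 0,"dz": 15,"twist": 0,"hand": 1},
    {"dx": 0,"dy": 0,"dz": 0,"twist": 0,"hand": 1},
    {"dx": 0,"dy": 0,"dz": 0,"twist": 0,"hand": 1},
  ],
)

```text
clock: 25.93
tool_pos: [0.6721, 0.2071, 0.0811]
tool_rot: [[-0.999, -0.04, -0.004], [-0.04, 0.999, -0.001], [0.004, -0.001, -1.0]]
contact_force: [-0.0, -0.5, -0.7]
width: 0.384
gripper_force: 59.7
```

```bash
python3 g.py 674 207.5 78 92.3
python3 - <<'E'
from station import vision
import cv2,numpy as np
b=vision.get_image("side")["image"][225:325,155:255,::-1];a=vision.get_image("top")["image"][100:200,165:245,::-1]
cv2.imwrite("pics/g9.png",cv2.resize(np.hstack([a,b]),None,fx=4.4,fy=4.4,interpolation=3))
E
```

```text
t 25.93 pos [672.1 207.1  81.1] yaw 92.3 tilt 0.21 F [-0.  -0.5 -0.7] w 0.384 gf 59.7
shift first [-1.9  0.3  3.1] twist 0.0 | twist first, then shift [-1.9  0.3  3.1] q6 8.0
```

View pics/g9.png

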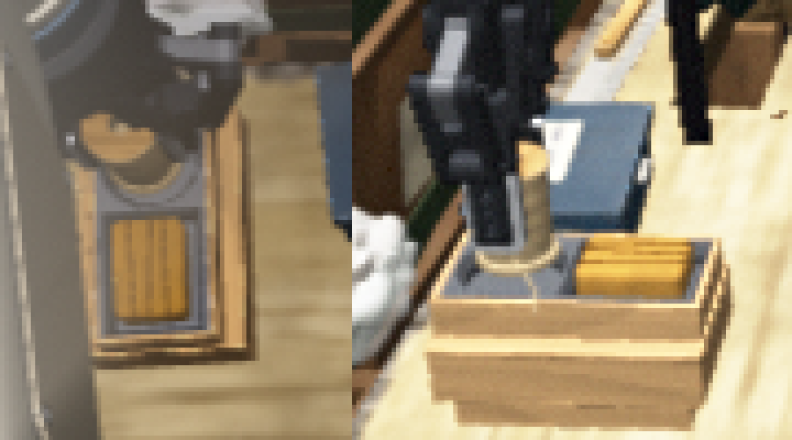

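Run:
```python
from h import *
th=np.linspace(0,2*np.pi,120)
def ext(d,c,r,z,o,x):
    q=(proj(d,np.c_[c[0]+r*np.cos(th),c[1]+r*np.sin(th),th*0+z])-o+.5)*4.4-.5+[x,0]; return "x %d..%d y %d..%d"%(q[:,0].min(),q[:,0].max(),q[:,1].min(),q[:,1].max())
for n,c,r,z in(("foot",(.6721,.2071),.0175,.0666),("foot top of flange",(.6721,.2071),.0175,.0706),("spool top",(.6721,.2071),.0175,.1116),("open",(.6733,.2073),.023,.061),("floorhole",(.6733,.2073),.020,.056)):
    print(n,"TOP",ext(T,c,r,z,(165,100),0),"SIDE",ext(S,c,r,z,(155,225),352))
P=rect([.6205,.2054,.0363],.044,.032,.069); k=lambda d,o,x:((proj(d,P)-o+.5)*4.4-.5+[x,0]).round().astype(int).tolist()
print("wax ideal top",k(T,(165,100),0),k(S,(155,225),352))
```

```text
foot TOP x 106..184 y 119..195 SIDE x 471..557 y 232..276
foot top of flange TOP x 103..182 y 116..192 SIDE x 470..556 y 224..268
spool top TOP x 78..160 y 83..162 SIDE x 459..547 y 141..183
open TOP x 96..198 y 109..208 SIDE x 456..568 y 236..295
floorhole TOP x 106..194 y 119..205 SIDE x 465..562 y 250..301
wax ideal top [[110, 222], [181, 218], [185, 314], [113, 319]] [[575, 272], [592, 231], [695, 234], [681, 274]]
```

The wax lies flat in its cutout (top crop (150,268)). The spool foot is about 2 mm short in x of the hole centre. Correcting and lowering.

Request:
servo_tool(
  increments=[
    {"dx": -2.3,"dy": 0.3,"dz": 0,"twist": 0,"hand": 1},
    {"dx": 0,"dy": 0,"dz": 3,"twist": 0,"hand": 1},
    {"dx": 0,"dy": 0,"dz": 3,"twist": 0,"hand": 1},
    {"dx": 0,"dy": 0,"dz": 2.5,"twist": 0,"hand": 1},
    {"dx": 0,"dy": 0,"dz": 2.5,"twist": 0,"hand": 1},
    {"dx": 0,"dy": 0,"dz": 0,"twist": 0,"hand": 1},
    {"dx": 0,"dy": 0,"dz": 0,"twist": 0,"hand": 1},
  ],
)

```text
clock: 26.62
tool_pos: [0.6753, 0.2077, 0.0715]
tool_rot: [[-0.999, -0.04, -0.0], [-0.04, 0.999, -0.0], [0.0, -0.0, -1.0]]
contact_force: [0.3, 0.3, -0.9]
width: 0.392
gripper_force: 59.7
```

Request:
servo_tool(
  increments=[
    {"dx": 0,"dy": 0,"dz": 1,"twist": 0,"hand": 1},
    {"dx": 0,"dy": 0,"dz": 1,"twist": 0,"hand": 1},
    {"dx": 0,"dy": 0,"dz": 0.5,"twist": 0,"hand": 1},
    {"dx": 0,"dy": 0,"dz": 0,"twist": 0,"hand": 1},
    {"dx": 0,"dy": 0,"dz": 0,"twist": 0,"hand": 1},
  ],
)

```text
clock: 27.03
tool_pos: [0.6755, 0.2078, 0.0693]
tool_rot: [[-0.999, -0.04, 0.0], [-0.04, 0.999, -0.0], [-0.0, -0.0, -1.0]]
contact_force: [-1.1, -0.1, -0.0]
width: 0.388
gripper_force: 59.7
```

Request:
servo_tool(
  increments=[
    {"dx": 0.8,"dy": 0,"dz": 1,"twist": 0,"hand": 1},
    {"dx": 0,"dy": 0,"dz": 1,"twist": 0,"hand": 1},
    {"dx": 0,"dy": 0,"dz": 0.8,"twist": 0,"hand": 1},
    {"dx": 0,"dy": 0,"dz": 0,"twist": 0,"hand": 1},
    {"dx": 0,"dy": 0,"dz": 0,"twist": 0,"hand": 1},
  ],
)

```text
clock: 27.45
tool_pos: [0.6746, 0.2077, 0.0664]
tool_rot: [[-0.999, -0.04, -0.0], [-0.04, 0.999, -0.0], [0.0, -0.0, -1.0]]
contact_force: [1.1, -1.0, -0.2]
width: 0.386
gripper_force: 59.7
```

Request:
servo_tool(
  increments=[
    {"dx": 0,"dy": 0,"dz": 0.7,"twist": 0,"hand": 1},
    {"dx": 0,"dy": 0,"dz": 0.5,"twist": 0,"hand": 1},
    {"dx": 0,"dy": 0,"dz": 0,"twist": 0,"hand": 1},
  ],
)

```text
clock: 27.7
tool_pos: [0.6748, 0.2077, 0.0656]
tool_rot: [[-0.999, -0.04, 0.0], [-0.04, 0.999, 0.0], [-0.0, 0.0, -1.0]]
contact_force: [-0.3, 0.7, 1.3]
width: 0.38
gripper_force: 60.1
```

Request:
servo_tool(
  increments=[
    {"dx": 0,"dy": 0,"dz": 0,"twist": 0,"hand": 0.5},
    {"dx": 0,"dy": 0,"dz": 0,"twist": 0,"hand": 0.4},
    {"dx": 0,"dy": 0,"dz": 0,"twist": 0,"hand": 0.25},
    {"dx": 0,"dy": 0,"dz": 0,"twist": 0,"hand": 0.15},
    {"dx": 0,"dy": 0,"dz": 0,"twist": 0,"hand": 0.15},
    {"dx": 0,"dy": 0,"dz": -5,"twist": 0,"hand": 0.15},
    {"dx": 0,"dy": 0,"dz": -20,"twist": 0,"hand": 0.15},
    {"dx": 0,"dy": 0,"dz": -35,"twist": 0,"hand": 0.15},
    {"dx": 0,"dy": 0,"dz": -35,"twist": 0,"hand": 0.15},
    {"dx": 0,"dy": 0,"dz": 0,"twist": 0,"hand": 0.15},
  ],
)

```text
clock: 28.53
tool_pos: [0.677, 0.2082, 0.1684]
tool_rot: [[-0.999, -0.04, 0.01], [-0.04, 0.999, 0.002], [-0.01, 0.001, -1.0]]
contact_force: [0.3, 1.6, 1.5]
width: 0.85
gripper_force: 0.0
```

Request:
servo_tool(
  increments=[
    {"dx": 35,"dy": 0,"dz": 0,"twist": 0,"hand": 0.15},
    {"dx": 35,"dy": 0,"dz": 0,"twist": 0,"hand": 0.15},
    {"dx": 35,"dy": 0,"dz": 0,"twist": 0,"hand": 0.15},
    {"dx": 35,"dy": 0,"dz": 0,"twist": 0,"hand": 0.15},
    {"dx": 35,"dy": 0,"dz": 0,"twist": 0,"hand": 0.15},
    {"dx": 35,"dy": 0,"dz": 0,"twist": 0,"hand": 0.15},
    {"dx": 35,"dy": 0,"dz": 0,"twist": 0,"hand": 0.15},
    {"dx": 35,"dy": 0,"dz": 0,"twist": 0,"hand": 0.15},
    {"dx": 0,"dy": 0,"dz": 0,"twist": 0,"hand": 0.15},
  ],
)

```text
clock: 29.28
tool_pos: [0.3891, 0.196, 0.1607]
tool_rot: [[-0.999, -0.042, -0.002], [-0.042, 0.999, -0.0], [0.002, -0.0, -1.0]]
contact_force: [1.1, 0.9, 0.6]
width: 0.852
gripper_force: 0.0
```

```bash
python3 - <<'E'
from h import *
from station import vision
B=vision.get_image("top")["image"]; A=T["image"]
hs=lambda im:cv2.cvtColor(im,cv2.COLOR_RGB2HSV)
def cen(im,m):
    ys,xs=np.nonzero(m); return xs.mean().round(1),ys.mean().round(1),len(xs)
# wax: saturated yellow in the tray area
h=hs(B)[120:205,175:240]; m=(h[...,1]>175)&(h[...,2]>110)&(h[...,0]>15)&(h[...,0]<30); x,y,n=cen(h,m); p=back(T,(x+175,y+120),.069); print("wax n",n,p.round(4))
# spool top: template from first picture
g=lambda im:im
t=A[205:223,199:218]; r=cv2.matchTemplate(B[110:210,175:240],t,cv2.TM_CCOEFF_NORMED); _,v,_,l=cv2.minMaxLoc(r)
c0=np.array([208.2,213.7]); c=np.array(l)+[175,110]-[199,205]+c0; print("spool",round(v,2),c,"if top z=.096:",back(T,c,.096).round(4))
P=proj(T,[[.6733,.2073,.096],[.6205,.2054,.069]]); print("ideal px",P.round(1),"wax px",x+175,y+120)
E
python3 g.py 646 206 100 92
```

```text
wax n 133 [0.6138 0.2018 0.069 ]
spool 0.71 [194.2 129.7] if top z=.096: [0.6735 0.2064 0.096 ]
ideal px [[193.7 129.8]
 [198.1 160.5]] wax px 199.9 163.8
t 29.33 pos [392.3 196.4 161.2] yaw 92.38 tilt 0.05 F [ 0.8 -1.1  0.7] w 0.852 gf 0.0
shift first [-253.9   -1.    61.4] twist 0.007 | twist first, then shift [-253.9    0.7   61.2] q6 13.0
```

Run:
```python
from h import *
from station import vision
B=vision.get_image("top")["image"]
h=cv2.cvtColor(B,cv2.COLOR_RGB2HSV)[140:190,178:225]
for r in range(4,46,3): print(r+140,' '.join('%3d'%v for v in h[r,8:36,1]))
print(proj(T,rect([.6205,.2054,.0363],.044,.032,.069)).round(1))
```

```text
144  87  12  12  10  17  27  31  34  65  87  93  92  92  92  92  92  94  84  54  35  21  14  15  15  14  58 110 120
147  83  12  10  10  12  10  12  12  12  15  21  18  15  22  23  25  25  23  30  32  32  34  37  43  27  48 107 118
150  91  15  26  44  77 131 154 165 159 167 166 167 164 159 167 165 164 169 168 159  90  32  27  37  25  42  96 115
153  90  16  27  58 137 179 179 171 168 174 173 173 169 168 172 169 166 172 171 170 167  89  26  17  24  29 100 122
156 104  27  29  48 129 179 176 173 172 174 175 173 173 169 173 166 164 173 172 174 169  93  26  16  20  22  98 126
159  97  38  28  43 123 175 176 174 171 169 173 172 169 170 173 172 170 175 176 179 174 119  38  11  13  23  82 127
162 107  49  27  41 121 172 172 173 173 171 176 174 170 174 178 176 175 179 181 180 180 124  38   9  13  11  79 127
165 107  55  26  45 102 156 172 173 171 167 176 176 172 174 180 181 177 181 184 189 184 149  47   9  10   9  69 127
168 104  57  19  45  93 157 173 170 172 171 178 176 180 183 184 185 186 190 192 190 188 168  41  10  13  11  51  97
171 106  57  21  42  63 144 173 176 174 174 179 180 178 185 186 185 186 182 187 184 176 152  39  10  11   9  47 125
174  96  76  19  33  49  24  10  10  12  10  10   6  10   9  11   9   9  10  10  14  12  10  11  14   9  12  40  96
177 117 104  95 105 108 111 117 121 124 122 126 128 127 129 130 130 132 130 125 123 129 133 134 132 131 134 132 136
180 112 115 120 121 126 119 113 121 128 131 129 127 135 131 128 128 125 124 129 127 135 135 131 127 132 135 134 130
183  98 118 121 129 126 127 126 116 120 114 107 109 108 107 102  99  98  96  97  90  91  92  94  94  96  94  96  95
[[189.5 150.1]
 [205.9 149.1]
 [206.7 171. ]
 [190.3 172. ]]
```

```bash
python3 -c "
from station import job
print(job.job_done())"
```

```text
the job is handed in; nothing more can be done
None
```

The kit is packed and handed in at about 29 s: the block is pressed into the base, the tray sits level over it, and the wax and spool are on the floors of their cutouts. My final checks agreed with this, but the hand-in call returned no verdict.

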